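# Mix fresh deburring beads into the media pot

### The arm

A 6-joint arm with a two-finger parallel gripper is mounted at the origin on the work surface. World frame = base frame: x ahead of the robot, y to its left, z up, the work surface at z = 0. Lengths are in m, angles in rad, forces in N, time in s.
With the tool pointing down it reaches from about 0.325 to 0.9 m from the base axis. Payload 6.1 kg.
Tool frame: the origin (TCP) lies midway between the tips of the shut fingers; the grasp point (between the pads) lies 19 mm behind it (manip.tcp_to_grasp is the distance from the TCP to the grasp point, in m); z points along the fingers, y is the direction in which the jaws open and shut (so a half turn about z gives the same grasp; the last joint's range is limited). The gripper opens to 85 mm and grips with 20 to 120 N. Pads are 22 mm wide; open, the fingers measure 114 mm over their backs; the gripper's body (76 mm by 85 mm) begins 54 mm behind the grasp point. The pads swing forward as they close: fully open they stand 13 mm farther back than shut.
Start: joints at [-0.126, 0.22, 1.526, -0, 1.395, -0.126], TCP at [0.625, -0, 0.231] pointing down, gripper open.
Joint ranges: [-2.98, 2.98], [-0.91, 2.08], [0.09, 2.57], [-1.24, 4.39], [0.2, 2.65], [-2.68, 2.68]. Speed limits (rad/s): [2.57, 2.57, 3.01, 3.14, 3.14, 3.14].

### API

Orientations are given as [roll, pitch, yaw] about the fixed x, y, z axes, in that order (R = Rz(yaw) Ry(pitch) Rx(roll)).
In Python, from bench import manip gives the robot as it stands. The module is installed in compiled form; this text tells all that it offers.
- The arm moves only by the tool carry_out, never from a script. Its argument "motion" is a list of rows, each a list of 7 numbers: the shift along the tool's x, y, z in mm, then the turn, a rotation vector about the tool's x, y, z in degrees, then the opening, from 0 (shut) to 1 (fully open). A call has 1 to 5 rows; each row shifts and turns the commanded pose from where the row before left it, along the tool's axes as they then stand; what a row does not reach is not made up. A row lasts 1/10 s, in which the tool goes at most 50 mm and 8.59 degrees, less where a joint would pass 70% of its speed; a pose out of reach is approached as far as the arm can. A call is refused whole if a number of a shift passes 50 or a number of a turn 8.59, either way. A call with a gripper value outside its range is refused whole. The fingers move at their own pace and stop on an object; "force" is the grip in N (left out, the last holds). Time passes only in rows, so rows that do not move let the fingers close. It gives the time, the measured TCP pose, the force and the opening at its end, in the units of the state.
- manip.observe(): the state, without advancing time (a new reading comes with each control period).
- manip.grab_frame(name): name is "scene" or "side" or "wrist"; returns the picture (420x560x3 uint8, red, green, blue); there is no depth.
- manip.camera_model(name): a dict with "camera_matrix" (3x3 intrinsics, pixels), "eye" and "rotation" of the camera in the world; the wrist camera has in their place "hand_eye" (4x4, takes a point from camera to tool coordinates, whose origin is the TCP and whose axes are the flange's). Camera axes: x right, y down, z forward; pixel columns grow to the right and rows downward; lengths in m; the calibration is good to about 2 mm. A picture is of the moment at which its call begins: read the wrist's pose just before it. camera_model takes no time and is no camera call.
- manip.hand_in(): hands the job in, once; it reports no verdict.
Trained networks look in the newest picture that a camera, given by its name, has taken for a name from the list of things; names that differ only in an ending like _2 or _b are one class to them, and where a whole thing is asked for, a point or a joint stands for the part that bears it (a point fixed in the world has none). Each returns a list of dicts, best first, with "conf" (0 to 1); they miss things now and then, are a little off and sometimes report something else, mostly with a low value. They report only what shows in the picture. A call takes as long as a camera call.
- manip.spot_in(query, camera): "uv" ([column, row] in pixels, amid what is visible of it).
- manip.pinpoint(query, camera): "uv" ([column, row] in pixels: a listed point, or the origin of a listed thing).
The state is a dict: "clock": time; "qpos": joint angles; "dq": joint speeds; "effort": joint torques, N m; "ee_pos": TCP position; "ee_rot": TCP orientation; "force": force on the tool from outside, world axes, zero at the start; "moment": the same for the moment, N m; "finger_gap": finger opening in m.
Only numpy, scipy, OpenCV 4.12 (cv2) and the standard library are available. Lean on these libraries where they do the work, as an engineer would, in place of code of your own. Each camera call takes 0.05 s, during which the arm holds its last target.

### The job

Pull the stirrer out from under the riser by its paddle end, lay it on the blue mat and let go, so that you can take it again by its blue handle. Holding the handle, put the paddle down among the beads in the steel pot and stir round at least three full turns, in circles some 30 mm out from the middle, going on until the green beads are mixed in: at least two of them with a clear gap of a bead's width between them. Then lay the stirrer flat on the mat again, with every bead still in the pot and the bottle, jar, reel and screwdriver left where they stand.

Things in the scene. Friction and masses are not known exactly. Their poses are not given: they have to be found in the camera images.
- stirrer: rigid stirrer, 200 mm long, about 0.12 kg. Origin: mid-length, on its underside; +x from handle to paddle, +z up as it lies. All parts are centred on an axis 15 mm above the underside: blue handle 20 wide, 30 high (x -100 to -10), steel rod 10 dia (to x 55), flat yellow paddle 22 wide, 8 thick (x 55 to 100). Starts with 70 to 90 mm of the paddle end out of the riser, handle hidden under it
- stirrer_tip (a point): the middle of the free end of the yellow paddle, on the stirrer's axis. To stir, hold it about as low as the beads' middles, clear of the pot's floor, with the stirrer steep, so that it does not press beads down or jam them against the wall; keep it lower than the beads' tops
- stirrer_grip (a point): the middle of the blue handle, on the stirrer's axis, 155 mm from the tip; hold the handle within 50 mm of this point to stir
- pot: round steel pot bolted to the bench, outside diameter 156 mm, wall 4 mm, rim 50 mm above the bench, flat inner floor 5 mm above the bench, blue foot flange 174 mm wide. Origin: its centre at bench height, z up. The spray bottle stands about 135 mm from its centre, on its +x side
- green1_center (a point): centre of a green plastic ball bead, 26 mm diameter, 14 g, loose in the pot; the three green ones start side by side in one bunch
- green2_center (a point): centre of a green plastic ball bead, 26 mm diameter, 14 g, loose in the pot; the three green ones start side by side in one bunch
- green3_center (a point): centre of a green plastic ball bead, 26 mm diameter, 14 g, loose in the pot; the three green ones start side by side in one bunch
- white1_center (a point): centre of a white plastic ball bead, 26 mm diameter, 14 g, loose in the pot
- white2_center (a point): centre of a white plastic ball bead, 26 mm diameter, 14 g, loose in the pot
- white3_center (a point): centre of a white plastic ball bead, 26 mm diameter, 14 g, loose in the pot
- white4_center (a point): centre of a white plastic ball bead, 26 mm diameter, 14 g, loose in the pot
- white5_center (a point): centre of a white plastic ball bead, 26 mm diameter, 14 g, loose in the pot
- mat: dark blue laying mat fixed on the bench, 230 mm (its x) by 110 mm (its y), 3 mm thick; origin in its middle at bench height. Lay the stirrer here
- riser: fixed low aluminium riser: flat top 150 mm deep (x), 150 wide (y), 5 thick, its upper face 50 mm above the bench, on two side walls, open at front and rear. Origin: on the bench, 60 mm in front of the middle of its front edge; +x points into the riser. A black meter 22 mm high is fixed on the rear half of the top
- spray: bystander: white spray bottle, 64 mm diameter, 190 mm tall, loose; origin under its centre. Do not shift it
- jar: bystander: amber jar, 56 mm diameter, about 45 mm tall, loose, beside the paddle end; origin under its centre. Do not shift it
- reel: bystander: black reel lying flat, 90 mm diameter, 22 mm high, loose, beyond the mat; origin under its centre. Do not shift it
- driver: bystander: red screwdriver, 170 mm long, lying loose between the robot and the mat; origin about its middle. Do not shift it

How it is judged:
On the way, in this order (a step that is already met when the one before it is completed fails the run):
1. the stirrer has been drawn out from under the riser, laid flat on the mat and let go (x of stirrer in the frame of mat between -0.06 and 0.06 m and y of stirrer in the frame of mat between -0.045 and 0.045 m and height (world z) of stirrer below 0.012 m and angle between stirrer's own z axis and vertical below 0.12 rad and linear speed of stirrer below 0.03 m/s and contact force between the fingers and stirrer below 0.1 N), for 0.2 s.
2. held by its handle, the paddle is down among the beads on one side of the pot (x of stirrer_tip in the frame of pot above 0.018 m and z of stirrer_tip in the frame of pot below 0.03 m and horizontal distance between stirrer_tip and pot below 0.074 m and contact force between the fingers and stirrer above 0.5 N and distance between the grasp point and stirrer_grip below 0.065 m), for 0.02 s.
3. the paddle is going round, not across: it passes the side between ((y of stirrer_tip in the frame of pot above 0.016 m or y of stirrer_tip in the frame of pot below -0.016 m) and x of stirrer_tip in the frame of pot between -0.016 and 0.016 m and z of stirrer_tip in the frame of pot below 0.03 m and horizontal distance between stirrer_tip and pot below 0.074 m and contact force between the fingers and stirrer above 0.5 N and distance between the grasp point and stirrer_grip below 0.065 m), for 0.02 s.
4. the paddle, down among the beads, has come to the opposite side (x of stirrer_tip in the frame of pot below -0.018 m and z of stirrer_tip in the frame of pot below 0.03 m and horizontal distance between stirrer_tip and pot below 0.074 m and contact force between the fingers and stirrer above 0.5 N and distance between the grasp point and stirrer_grip below 0.065 m), for 0.02 s.
5. the paddle is going round, not across: it passes the side between (all of step 3), for 0.02 s.
6. held by its handle, the paddle is down among the beads on one side of the pot (all of step 2), for 0.02 s.
7. the paddle is going round, not across: it passes the side between (all of step 5), for 0.02 s.
8. the paddle, down among the beads, has come to the opposite side (all of step 4), for 0.02 s.
9. the paddle is going round, not across: it passes the side between (all of step 7), for 0.02 s.
10. held by its handle, the paddle is down among the beads on one side of the pot (all of step 6), for 0.02 s.
At the end, for the whole second after the job is handed in: Stirrer flat, still, released on the mat, its middle within 60 mm (length) and 45 mm (width) of the mat's middle; two green beads with centres over 50 mm apart; all eight beads on the pot's floor (centres below 30 mm, within 74 mm of its axis) (all of step 1 and (distance between green1_center and green2_center above 0.05 m or distance between any of green1_center, green2_center and green3_center above 0.05 m) and horizontal distance between each of green1_center, green2_center, green3_center, white1_center, white2_center, white3_center, white4_center, white5_center and pot below 0.074 m and height (world z) of each of green1_center, green2_center, green3_center, white1_center, white2_center, white3_center, white4_center, white5_center below 0.03 m); the robot touches nothing.
It fails at once if the spray bottle is shifted by more than 30 mm (distance of spray from where it was at the start of the episode above 0.03 m).
It fails at once if the amber jar is shifted by more than 30 mm (distance of jar from where it was at the start of the episode above 0.03 m).
It fails at once if the black reel is shifted by more than 30 mm (distance of reel from where it was at the start of the episode above 0.03 m).
It fails at once if the screwdriver is shifted by more than 30 mm (distance of driver from where it was at the start of the episode above 0.03 m).
It also fails if it takes over 72 s, if anything falls off the work surface, if the arm or the gripper's body presses on something with over 40 N, if the wrist force passes 120 N, or if a joint passes its speed limit or range.

## Working session

There is one attempt and no reset: what is moved stays moved. The work goes in short steps, Python scripts to look and compute and a tool call to move; the robot and the scene stay as the last step left them, time stands still between calls to the robot, and variables do not carry over. Pictures are saved under pics/ and viewed, and the job is handed in when it is done.

Besides the shell and the picture viewer there is one more tool, called as a command line: name --pt "numbers of a row" for each row, then --argument value for the rest. carry_out: Moves the arm, as the interface text tells. Its arguments: {"type":"object","properties":{"motion":{"type":"array","items":{"type":"array","items":{"type":"number"}}},"force":{"type":"number"}},"required":["motion"]}

```bash
mkdir -p pics; ls; python3 - <<'E'
from bench import manip
import cv2,json
s=manip.observe();print(s)
for n in ["scene","side","wrist"]:
    im=manip.grab_frame(n);cv2.imwrite(f"pics/{n}0.png",im[:,:,::-1])
    print(n,manip.camera_model(n))
print(manip.tcp_to_grasp)
E
```

```text
pics
{'clock': 0.0, 'qpos': array([-1.26057625e-01,  2.21217430e-01,  1.52762100e+00,  2.96069173e-05,
        1.39470630e+00, -1.26077777e-01]), 'dq': array([-0.00196627, -0.00098424,  0.00232935, -0.00259013, -0.00043034,
       -0.00011668]), 'effort': array([-5.06932320e-04, -4.96913910e+01, -3.89390445e+01, -4.46828235e-04,
        1.12446505e-02,  2.49123751e-06]), 'ee_pos': array([6.24390579e-01, 1.09699227e-04, 2.30199403e-01]), 'ee_rot': array([-3.13965973e+00, -2.74369922e-04,  1.57081100e+00]), 'force': array([-0.06804588,  0.35870173, -0.46529994]), 'moment': array([ 0.04717882, -0.01266371,  0.03444161]), 'finger_gap': 0.08546374397012042}
scene {'camera_matrix': array([[477.24483944,   0.        , 279.98642692],
       [  0.        , 477.24483944, 215.51345771],
       [  0.        ,   0.        ,   1.        ]]), 'eye': array([0.91961956, 0.66063036, 0.64676684]), 'rotation': array([-2.29186708,  0.00333718,  2.64647417])}
side {'camera_matrix': array([[445.20676969,   0.        , 280.56066803],
       [  0.        , 445.20676969, 222.37373203],
       [  0.        ,   0.        ,   1.        ]]), 'eye': array([-0.08858091, -0.71227894,  0.63894382]), 'rotation': array([-2.09222606, -0.0150771 , -0.72781237])}
wrist {'camera_matrix': array([[344.08405243,   0.        , 275.69666543],
       [  0.        , 344.08405243, 203.15135509],
       [  0.        ,   0.        ,   1.        ]]), 'hand_eye': array([[ 2.66013787e-04, -9.49972637e-01, -3.12333025e-01,
         7.98063189e-02],
       [ 9.99999722e-01,  4.70461285e-04, -5.79226722e-04,
         1.00248397e-04],
       [ 6.97190132e-04, -3.12332784e-01,  9.49972498e-01,
        -1.41357400e-01],
       [ 0.00000000e+00,  0.00000000e+00,  0.00000000e+00,
         1.00000000e+00]])}
0.0187
```

View pics/scene0.png

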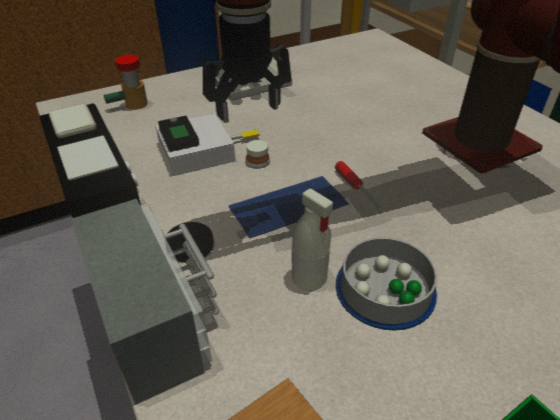

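View pics/side0.png

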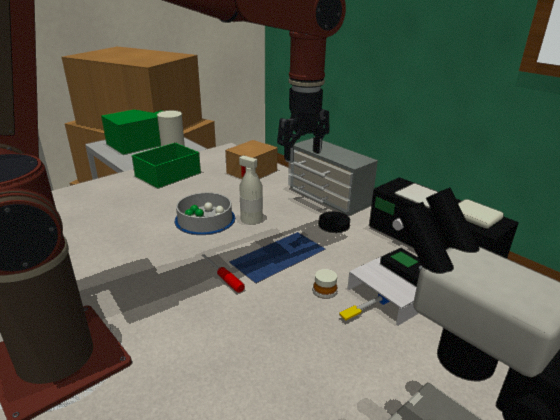

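View pics/wrist0.png

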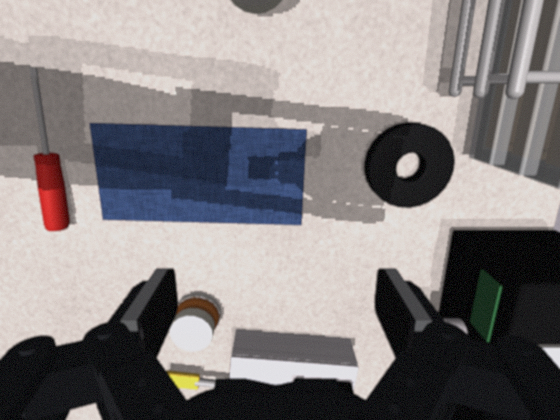

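```bash
cat > h.py <<'E'
from bench import manip
import numpy as np, cv2
from scipy.spatial.transform import Rotation as Ro
def cam(n,s=None):
    m=manip.camera_model(n);K=np.array(m["camera_matrix"])
    if n=="wrist":
        s=s or manip.observe()
        T=np.eye(4);T[:3,:3]=Ro.from_euler("xyz",s["ee_rot"]).as_matrix();T[:3,3]=s["ee_pos"]
        T=T@np.array(m["hand_eye"]);return K,T[:3,:3],T[:3,3]
    return K,Ro.from_euler("xyz",m["rotation"]).as_matrix(),np.array(m["eye"])
def toplane(uv,z,c):
    K,R,e=c;d=R@np.linalg.inv(K)@np.array([uv[0],uv[1],1.]);return e+d*(z-e[2])/d[2]
def proj(p,c):
    K,R,e=c;q=K@(R.T@(np.asarray(p,float)-e));return q[:2]/q[2]
def tri(obs):
    A=np.zeros((3,3));b=np.zeros(3);L=[]
    for uv,c in obs:
        K,R,e=c;d=R@np.linalg.inv(K)@np.array([uv[0],uv[1],1.]);d/=np.linalg.norm(d);P=np.eye(3)-np.outer(d,d);A+=P;b+=P@e
    return np.linalg.solve(A,b)
def grab(n,name=None):
    c=cam(n);im=manip.grab_frame(n)
    if name: cv2.imwrite(f"pics/{name}.png",im[:,:,::-1])
    return c,im
E
python3 - <<'E'
from h import *
np.set_printoptions(precision=4,suppress=True)
for n in ["scene","side","wrist"]:
    c,_=grab(n)
    for q,z in [("stirrer_tip",.015),("pot",0),("mat",0),("riser",0),("jar",0),("spray",0),("reel",0),("driver",0.01)]:
        for d in manip.pinpoint(q,n)[:1]:
            print(n,q,np.round(d["uv"],1),round(d["conf"],2),toplane(d["uv"],z,c))
print(manip.observe()["clock"])
E
```

```text
scene stirrer_tip [260.6 134.3] 0.7 [ 0.4769 -0.2651  0.015 ]
scene pot [385.2 287.2] 0.63 [0.5004 0.2677 0.    ]
scene mat [285.  206.4] 0.96 [ 0.5489 -0.0083  0.    ]
scene riser [359.7 193.3] 0.62 [0.3857 0.0306 0.    ]
scene jar [256.6 158.4] 0.7 [ 0.523  -0.1954  0.    ]
scene spray [311.2 275.2] 0.65 [0.5998 0.1819 0.    ]
scene reel [189.6 246.6] 0.71 [0.7665 0.0087 0.    ]
scene driver [360.4 188.9] 0.97 [0.3837 0.0286 0.01  ]
side stirrer_tip [340.5 315.6] 0.54 [ 0.4783 -0.2766  0.015 ]
side pot [206.9 219.3] 0.81 [0.5072 0.2632 0.    ]
side mat [277.4 258.3] 0.82 [ 0.5313 -0.019   0.    ]
side jar [323.1 292.4] 0.61 [ 0.5203 -0.1884  0.    ]
side spray [252.8 220.3] 0.88 [0.6051 0.1728 0.    ]
side reel [335.3 227.6] 0.73 [ 0.7574 -0.0105  0.    ]
side driver [220.7 278. ] 0.65 [ 0.3682 -0.0049  0.01  ]
wrist stirrer_tip [165.2 377.7] 0.91 [ 0.4798 -0.2792  0.015 ]
wrist mat [197.  175.4] 0.91 [ 0.5375 -0.0103  0.    ]
wrist jar [197.9 310. ] 0.7 [ 0.5261 -0.1856  0.    ]
wrist reel [405.5 168.6] 0.79 [ 0.7681 -0.0025  0.    ]
wrist driver [ 50.2 152.2] 0.72 [0.3862 0.0172 0.01  ]
1.5
```

```bash
python3 - <<'E'
import cv2,numpy as np
a=cv2.imread("pics/scene0.png")[100:180,140:290];b=cv2.imread("pics/side0.png")[230:330,300:440]
a=cv2.resize(a,(750,400),interpolation=cv2.INTER_CUBIC)[:, :];b=cv2.resize(b,(700,500),interpolation=cv2.INTER_CUBIC)
cv2.imwrite("pics/za.png",a);cv2.imwrite("pics/zb.png",b)
w=cv2.imread("pics/wrist0.png");m=cv2.inRange(cv2.cvtColor(w,cv2.COLOR_BGR2HSV),(105,120,30),(125,255,255))
m[230:]=0
cs,_=cv2.findContours(m,0,2);c=max(cs,key=cv2.contourArea);r=cv2.minAreaRect(c);print(r,cv2.boxPoints(r))
from h import *
cc=cam("wrist")
for uv in [(90,123),(307,128),(302,225),(102,219)]:print(uv,toplane(uv,0.003,cc).round(4))
c=cam("scene")
for uv in [(231,206),(337,178),(348,201),(247,235)]:print(uv,toplane(uv,0.003,c).round(4))
E
```

```text
((196.47998046875, 173.48587036132812), (213.57400512695312, 93.7544174194336), 1.558684229850769) [[ 88.45739 217.44104]
 [ 91.00759 123.72131]
 [304.50256 129.5307 ]
 [301.95236 223.25043]]
(90, 123) [0.4297 0.0468 0.003 ]
(307, 128) [0.6579 0.0417 0.003 ]
(302, 225) [ 0.6552 -0.0683  0.003 ]
(102, 219) [ 0.4253 -0.061   0.003 ]
(231, 206) [ 0.6492 -0.0604  0.003 ]
(337, 178) [ 0.4007 -0.0358  0.003 ]
(348, 201) [0.4251 0.0431 0.003 ]
(247, 235) [0.6575 0.035  0.003 ]
```

View pics/za.png

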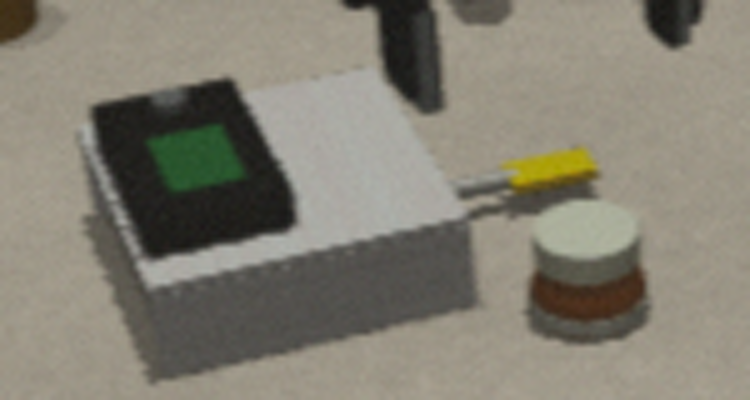

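View pics/zb.png

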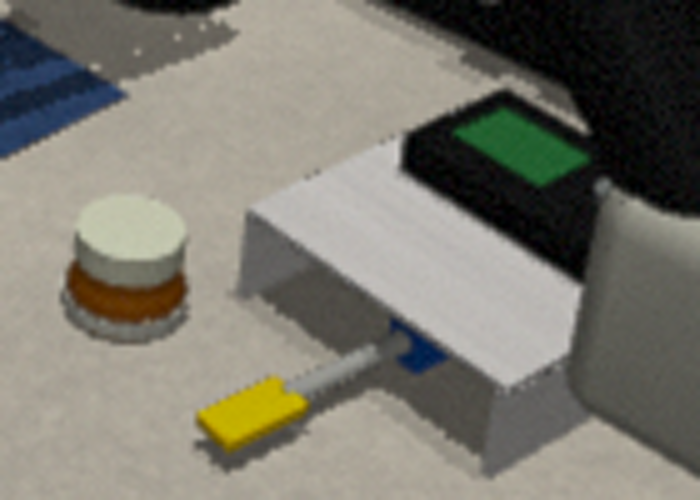

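```bash
python3 - <<'E'
from h import *
np.set_printoptions(precision=4,suppress=True)
cs=cam("scene");cd=cam("side")
for n,a in [("tip",(259.4,133.4)),("junc",(241.6,135.6)),("rod",(232,137.4))]: print(n,toplane(a,.015,cs))
for n,a in [("tip",(343,316.4)),("junc",(359,308.4)),("handle",(381,298.6))]: print(n,toplane(a,.015,cd))
print("riser corners side", [toplane((300+u/5,230+v/5),.05,cd) for u,v in [(248,210),(510,387)]])
print("jar top", toplane((140+585/5,100+228/5),.045,cs),toplane((300+130/5,230+222/5),.045,cd))
m=manip.observe();print(m["clock"])
E
```

```text
tip [ 0.4777 -0.2703  0.015 ]
junc [ 0.521  -0.2823  0.015 ]
rod [ 0.5452 -0.2861  0.015 ]
tip [ 0.4804 -0.2816  0.015 ]
junc [ 0.5249 -0.2872  0.015 ]
handle [ 0.5865 -0.2978  0.015 ]
riser corners side [array([ 0.5699, -0.2183,  0.05  ]), array([ 0.5585, -0.3655,  0.05  ])]
jar top [ 0.527  -0.1816  0.045 ] [ 0.5284 -0.1857  0.045 ]
1.5
```

```bash
cat > plan.py <<'E'
from h import *
import sys
def down(yaw_deg,tilt_deg=0):
    # tool x along yaw dir when tilt=0, z down; tilt>0 tips tool z toward its -x... about tool y
    return Ro.from_euler("z",yaw_deg,degrees=True)*Ro.from_euler("x",180,degrees=True)*Ro.from_euler("y",tilt_deg,degrees=True)
def plan(p1,R1,g,n=None,p0=None,R0=None,smax=45,amax=8.4):
    s=manip.observe()
    p0=s["ee_pos"] if p0 is None else p0; R0=Ro.from_euler("xyz",s["ee_rot"]) if R0 is None else R0
    p1=np.array(p1,float);dr=(R0.inv()*R1).as_rotvec(degrees=True)
    n=n or max(1,int(np.ceil(max(np.linalg.norm(p1-p0)*1000/smax,np.linalg.norm(dr)/amax))))
    print("n",n,"rot",dr.round(1),"from",p0.round(4))
    p=p0.copy();R=R0;rows=[]
    for i in range(n):
        t=p0+(p1-p0)*(i+1)/n
        d=np.round(R.inv().apply(t-p)*1000,1); a=np.round(dr/n,2)
        rows.append([float(x) for x in [*d,*a,g]])
        p=p+R.apply(d/1000);R=R*Ro.from_rotvec(a,degrees=True)
    for i in range(0,n,5):print(str(rows[i:i+5]).replace(" ",""))
    return p,R
E
python3 - <<'E'
from plan import *
print(down(90).as_euler("xyz"))
plan([.499,-.281,.14],down(171),.6)
E
```

```text
[3.14159265 0.         1.57079633]
n 10 rot [ -0.  -0. -81.] from [ 0.625  -0.      0.2313]
[[-28.1,-12.6,9.1,-0.0,-0.0,-8.1,0.6],[-26.0,-16.4,9.2,-0.0,-0.0,-8.1,0.6],[-23.5,-20.0,9.1,-0.0,-0.0,-8.1,0.6],[-20.4,-23.0,9.1,-0.0,-0.0,-8.1,0.6],[-17.0,-25.7,9.1,-0.0,-0.0,-8.1,0.6]]
[[-13.2,-27.8,9.2,-0.0,-0.0,-8.1,0.6],[-9.1,-29.4,9.1,-0.0,-0.0,-8.1,0.6],[-4.9,-30.5,9.1,-0.0,-0.0,-8.1,0.6],[-0.6,-30.7,9.2,-0.0,-0.0,-8.1,0.6],[3.8,-30.6,9.1,-0.0,-0.0,-8.1,0.6]]
```

carry_out --pt "-28 -12.5 9 0 0 -8.1 0.6" --pt "-26 -16.5 9 0 0 -8.1 0.6" --pt "-23.5 -20 9 0 0 -8.1 0.6" --pt "-20.5 -23 9 0 0 -8.1 0.6" --pt "-17 -25.5 9 0 0 -8.1 0.6"

```text
clock: 2.0
ee_pos: [0.5617, -0.1414, 0.1861]
ee_rot: [3.141, 0.0, 2.284]
force: [0.3, -0.3, 0.9]
finger_gap: 0.0513
```

carry_out --pt "-13 -28 9 0 0 -8.1 0.6" --pt "-9 -29.5 9 0 0 -8.1 0.6" --pt "-5 -30.5 9 0 0 -8.1 0.6" --pt "-0.5 -30.5 9 0 0 -8.1 0.6" --pt "4 -30.5 9 0 0 -8.1 0.6"

```text
clock: 2.5
ee_pos: [0.4982, -0.2817, 0.1411]
ee_rot: [-3.141, 0.0, 2.99]
force: [0.4, -0.6, -0.2]
finger_gap: 0.0511
```

```bash
python3 - <<'E'
from plan import *
np.set_printoptions(precision=4,suppress=True)
c,_=grab("wrist","w1");s=manip.observe();print(s["ee_pos"],s["ee_rot"],s["qpos"],s["clock"],s["finger_gap"])
for d in manip.pinpoint("stirrer_tip","wrist")[:1]:print(d,toplane(d["uv"],.015,c))
E
```

```text
[ 0.4957 -0.2851  0.1394] [-3.1397 -0.0025  2.9982] [-0.6582  0.1788  1.7536 -0.0031  1.2103 -2.0846] 2.55 0.050871060165337476
{'uv': [275.0, 170.5], 'conf': 0.79} [ 0.4787 -0.2797  0.015 ]
```

View pics/w1.png

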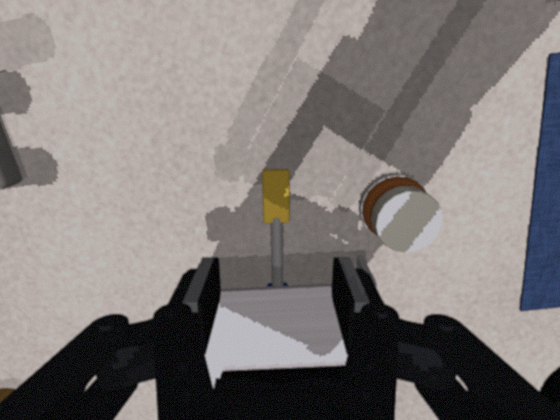

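```bash
python3 - <<'E'
from plan import *
np.set_printoptions(precision=4,suppress=True)
c=cam("wrist")
a=toplane((276,169.5),.019,c);b=toplane((277,219),.018,c);d=toplane((277.5,283),.017,c)
print(a,b,d); v=d-a;print(np.degrees(np.arctan2(v[1],v[0])),np.linalg.norm(v[:2]))
v/=np.linalg.norm(v[:2]);g=a+v*.022;ang=np.degrees(np.arctan2(v[1],v[0]))
plan([g[0],g[1],.04],down(180+ang),.55);print(g)
E
```

```text
[ 0.4751 -0.2799  0.019 ] [ 0.5161 -0.2855  0.018 ] [ 0.5756 -0.2944  0.017 ]
-8.214584781447765 0.10161612412801148
n 3 rot [-0.  -0.1 -0.8] from [ 0.4966 -0.2831  0.14  ]
[[-0.1,0.1,33.3,-0.0,-0.04,-0.26,0.55],[-0.2,0.0,33.3,-0.0,-0.04,-0.26,0.55],[-0.1,0.0,33.4,-0.0,-0.04,-0.26,0.55]]
[ 0.4968 -0.283   0.0186]
```

carry_out --pt "0 0 40 0 0 -0.4 0.55" --pt "0 0 40 0 0 -0.4 0.55" --pt "0 0 35 0 0 0 0.55" --pt "0 0 15 0 0 0 0.55" --pt "0 0 4 0 0 0 0.55" --force 90

```text
clock: 3.1
ee_pos: [0.4978, -0.2792, 0.0055]
ee_rot: [3.14, -0.003, 2.998]
force: [-0.3, 0.1, 0.3]
finger_gap: 0.0469
```

carry_out --pt "0 0 0 0 0 0 0" --pt "0 0 0 0 0 0 0" --pt "0 0 0 0 0 0 0"

```text
clock: 3.4
ee_pos: [0.5003, -0.2815, 0.0095]
ee_rot: [-3.14, 0.003, 2.998]
force: [0.6, 0.9, 0.7]
finger_gap: 0.019
```

carry_out --pt "10 0 -1 0 0 0 0" --pt "25 0 -1 0 0 0 0" --pt "30 0 0 0 0 0 0" --pt "35 0 0 0 0 0 0" --pt "35 0 0 0 0 0 0"

```text
clock: 3.9
ee_pos: [0.3638, -0.2611, 0.0098]
ee_rot: [-3.141, 0.001, 2.999]
force: [-1.0, -0.6, 0.6]
finger_gap: 0.0188
```

```bash
python3 - <<'E'
from plan import *
s=manip.observe();print(s["ee_pos"],s["finger_gap"],s["clock"])
grab("scene","s2")
E
```

```text
[ 0.36375524 -0.26108557  0.00975958] 0.01884299950698845 3.9
```

View pics/s2.png

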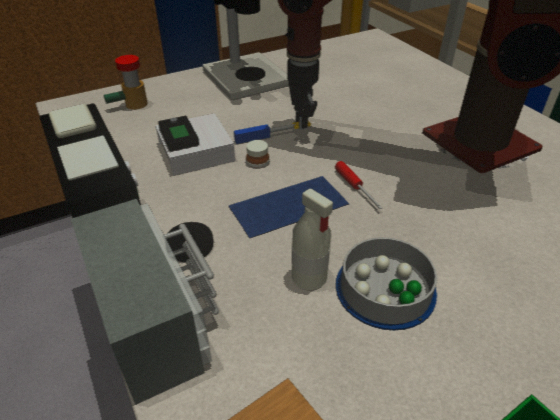

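```bash
python3 - <<'E'
from plan import *
p,R=plan([.364,-.263,.11],down(172),0)
p,R=plan([.464,-.008,.11],down(178.5),0,p0=np.array([.364,-.263,.11]),R0=R,smax=36)
E
```

```text
n 3 rot [ 0.1 -0.3 -0.2] from [ 0.3585 -0.2584  0.008 ]
[[-1.8,-1.2,-34.0,0.05,-0.11,-0.06,0.0],[-1.9,-1.2,-34.0,0.05,-0.11,-0.06,0.0],[-2.0,-1.3,-34.0,0.05,-0.11,-0.06,0.0]]
n 8 rot [-0.   0.  -6.5] from [ 0.364 -0.263  0.11 ]
[[-7.9,33.3,-0.0,-0.0,0.0,-0.81,0.0],[-8.5,33.2,-0.0,-0.0,0.0,-0.81,0.0],[-8.9,33.1,-0.0,-0.0,0.0,-0.81,0.0],[-9.3,32.9,-0.0,-0.0,0.0,-0.81,0.0],[-9.8,32.8,-0.0,-0.0,0.0,-0.81,0.0]]
[[-10.3,32.7,-0.0,-0.0,0.0,-0.81,0.0],[-10.7,32.5,-0.0,-0.0,0.0,-0.81,0.0],[-11.2,32.3,-0.0,-0.0,0.0,-0.81,0.0]]
```

carry_out --pt "0 0 -20 0 0 0 0" --pt "0 0 -30 0 0 0 0" --pt "0 0 -30 0 0 0 0" --pt "0 0 -22 0 0 0 0" --pt "-6 20 0 0 0 -0.8 0"

```text
clock: 4.45
ee_pos: [0.3753, -0.2455, 0.1156]
ee_rot: [-3.136, 0.006, 3.01]
force: [0.6, -1.2, -1.6]
finger_gap: 0.0189
```

```bash
python3 - <<'E'
from plan import *
s=manip.observe();print(s["ee_pos"],s["finger_gap"],s["clock"])
grab("side","d3")
plan([.464,-.008,.108],down(178.5),0,smax=36)
E
```

```text
[ 0.37527067 -0.24545678  0.11559375] 0.018942714533471305 4.45
n 7 rot [-0.1  0.2 -5.9] from [ 0.3753 -0.2413  0.1136]
[[-8.3,34.7,0.8,-0.01,0.03,-0.85,0.0],[-8.7,34.6,0.8,-0.01,0.03,-0.85,0.0],[-9.3,34.4,0.8,-0.01,0.03,-0.85,0.0],[-9.8,34.3,0.8,-0.01,0.03,-0.85,0.0],[-10.3,34.1,0.8,-0.01,0.03,-0.85,0.0]]
[[-10.8,34.0,0.8,-0.01,0.03,-0.85,0.0],[-11.3,33.8,0.8,-0.01,0.03,-0.85,0.0]]
```

View pics/d3.png

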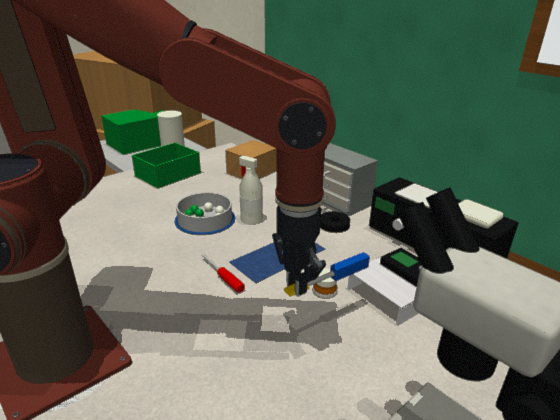

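carry_out --pt "-8.5 34.5 0 0 0 -0.85 0" --pt "-8.5 34.5 0 0 0 -0.85 0" --pt "-9.5 34.5 0 0 0 -0.85 0" --pt "-10 34.5 0 0 0 -0.85 0" --pt "-10.5 34 0 0 0 -0.85 0"

```text
clock: 5.0
ee_pos: [0.4373, -0.0745, 0.1112]
ee_rot: [-3.142, -0.0, 3.087]
force: [0.4, 0.1, -0.4]
finger_gap: 0.0192
```

carry_out --pt "-11 34 0 0 0 -0.85 0" --pt "-11 28 0 0 0 -0.85 0" --pt "0 6 0 0 0 0 0" --pt "0 0 0 0 0 0 0"

```text
clock: 5.4
ee_pos: [0.4621, -0.0083, 0.1109]
ee_rot: [-3.141, -0.001, 3.118]
force: [-0.6, 0.1, -0.6]
finger_gap: 0.0192
```

```bash
python3 - <<'E'
from plan import *
s=manip.observe();print(s["ee_pos"],s["ee_rot"],s["finger_gap"],s["clock"])
c,_=grab("scene","s4");grab("side","d4")
s=manip.observe();print(s["ee_pos"],s["ee_rot"])
for q in ["stirrer_grip","stirrer_tip","mat"]:
  for n in ["scene","side"]:
    for d in manip.pinpoint(q,n)[:1]:print(q,n,d,toplane(d["uv"],.13,cam(n)))
E
```

```text
[ 0.46205971 -0.00829415  0.11091802] [-3.14146433e+00 -1.29220932e-03  3.11830437e+00] 0.019161845593399267 5.4
[ 0.46211242 -0.00961046  0.11101097] [-3.14115150e+00 -9.13705279e-04  3.11608007e+00]
stirrer_grip scene {'uv': [262.9, 170.2], 'conf': 0.62} [0.60940587 0.01637169 0.13      ]
stirrer_grip side {'uv': [300.9, 210.4], 'conf': 0.62} [ 0.58262437 -0.04422282  0.13      ]
stirrer_tip scene {'uv': [334.4, 148.2], 'conf': 0.71} [0.45392463 0.01815797 0.13      ]
stirrer_tip side {'uv': [244.4, 228.0], 'conf': 0.55} [ 0.42783843 -0.0224126   0.13      ]
mat scene {'uv': [289.7, 208.9], 'conf': 0.87} [0.61964671 0.13554074 0.13      ]
mat side {'uv': [279.4, 256.7], 'conf': 0.58} [ 0.41202653 -0.15842572  0.13      ]
```

View pics/s4.png

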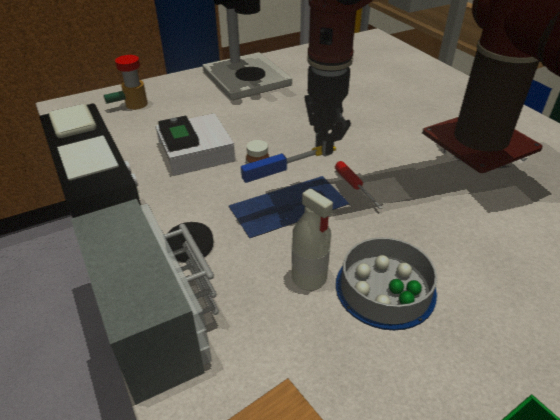

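View pics/d4.png

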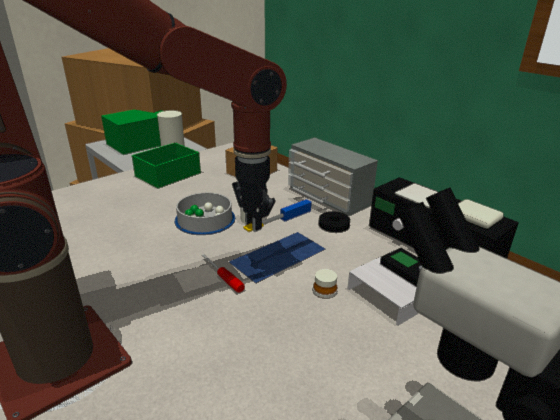

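carry_out --pt "0 0 35 0 0 0 0" --pt "0 0 35 0 0 0 0" --pt "0 0 20 0 0 0 0" --pt "0 0 8 0 0 0 0" --pt "0 0 2 0 0 0 0"

```text
clock: 6.3
ee_pos: [0.4624, -0.0091, 0.011]
ee_rot: [3.141, -0.002, 3.116]
force: [-2.7, 0.2, 4.0]
finger_gap: 0.0191
```

carry_out --pt "0 0 1 0 0 0 0" --pt "0 0 0 0 0 0 0.5" --pt "0 0 0 0 0 0 0.5" --pt "0 0 0 0 0 0 0.5"

```text
clock: 6.7
ee_pos: [0.4637, -0.0091, 0.0111]
ee_rot: [-3.141, 0.002, 3.116]
force: [-0.4, -0.6, -0.6]
finger_gap: 0.0427
```

carry_out --pt "0 0 -10 0 0 0 0.5" --pt "0 0 -30 0 0 0 0.5" --pt "0 0 -30 0 0 0 0.5" --pt "0 0 -30 0 0 0 0.5" --pt "0 0 -20 0 0 0 0.5"

```text
clock: 7.2
ee_pos: [0.464, -0.0091, 0.1336]
ee_rot: [-3.141, 0.004, 3.116]
force: [0.2, 0.6, -0.6]
finger_gap: 0.0423
```

```bash
python3 - <<'E'
from plan import *
s=manip.observe();print(s["ee_pos"],s["ee_rot"],s["qpos"],s["finger_gap"],s["clock"])
c,_=grab("scene","s5");cw,_=grab("wrist","w5")
for q in ["stirrer_grip","stirrer_tip","stirrer","mat"]:
  for n in ["scene","wrist"]:
    for d in manip.pinpoint(q,n)[:1]:print(q,n,d,toplane(d["uv"],.018 if "_" in q else .003,cam(n)))
E
```

```text
[ 0.46403884 -0.00910508  0.13360378] [-3.14100189  0.0037149   3.11640462] [-1.89807724e-01 -7.76214462e-02  2.03280562e+00  2.80954577e-05
  1.18264700e+00 -1.73542551e+00] 0.04231440794446814 7.2
stirrer_grip scene {'uv': [262.1, 202.6], 'conf': 0.88} [ 0.59478178 -0.02288596  0.018     ]
stirrer_grip wrist {'uv': [274.6, 332.2], 'conf': 0.84} [ 0.58715779 -0.01345062  0.018     ]
stirrer_tip scene {'uv': [329.0, 183.6], 'conf': 0.69} [ 0.43908167 -0.01101055  0.018     ]
stirrer_tip wrist {'uv': [277.4, 167.0], 'conf': 0.69} [ 0.43615518 -0.00718312  0.018     ]
stirrer scene {'uv': [285.5, 205.1], 'conf': 0.8} [ 0.54766539 -0.00840708  0.003     ]
stirrer wrist {'uv': [275.8, 270.5], 'conf': 0.82} [ 0.5308956  -0.01070472  0.003     ]
mat scene {'uv': [284.5, 205.5], 'conf': 0.96} [ 0.55013091 -0.00826995  0.003     ]
mat wrist {'uv': [274.4, 266.8], 'conf': 0.87} [ 0.52774587 -0.01191855  0.003     ]
```

View pics/s5.png

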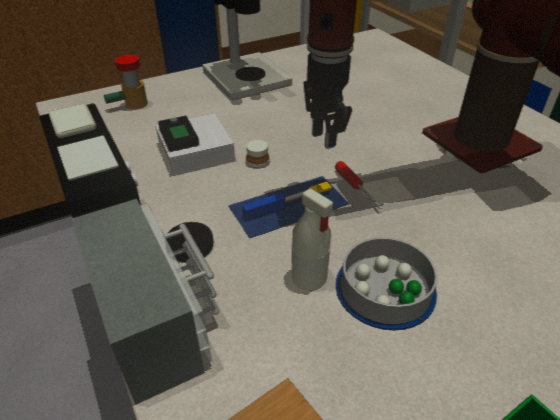

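View pics/w5.png

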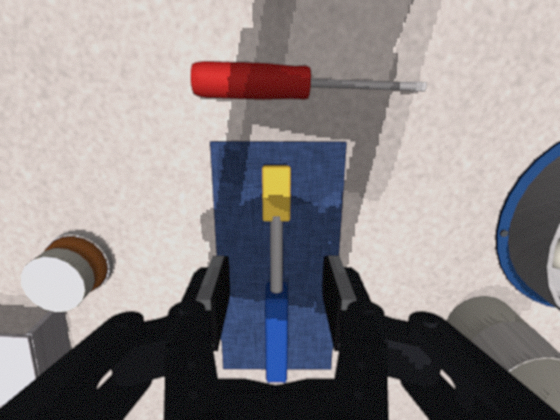

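```bash
python3 - <<'E'
from plan import *
p,R=plan([.580,-.0125,.10],down(178.5,35),.5)
plan([.580,-.0125,.012],down(178.5,35),.5,p0=p,R0=R,smax=25)
E
```

```text
n 5 rot [ 0.  34.9  0.1] from [ 0.4621 -0.0088  0.1292]
[[-23.6,-0.1,5.8,0.0,6.98,0.01,0.5],[-24.1,-0.2,2.9,0.0,6.98,0.01,0.5],[-24.3,-0.1,-0.1,0.0,6.98,0.01,0.5],[-24.1,-0.1,-3.0,0.0,6.98,0.01,0.5],[-23.6,-0.2,-6.0,0.0,6.98,0.01,0.5]]
n 4 rot [ 0. -0.  0.] from [ 0.58   -0.0125  0.1   ]
[[-12.6,0.0,18.0,0.0,-0.01,0.0,0.5],[-12.7,0.0,18.0,0.0,-0.01,0.0,0.5],[-12.6,0.0,18.1,0.0,-0.01,0.0,0.5],[-12.6,0.0,18.0,0.0,-0.01,0.0,0.5]]
```

carry_out --pt "-23.5 0 6 0 7 0 0.5" --pt "-24 0 3 0 7 0 0.5" --pt "-24.5 0 0 0 7 0 0.5" --pt "-24 0 -3 0 7 0 0.5" --pt "-23.5 0 -6 0 7 0 0.5"

```text
clock: 8.2
ee_pos: [0.5817, -0.012, 0.1004]
ee_rot: [-3.141, -0.615, 3.116]
force: [1.0, 0.4, 0.8]
finger_gap: 0.043
```

carry_out --pt "0 0 0 0 0 0 0.5"

```text
clock: 8.3
ee_pos: [0.5795, -0.0118, 0.087]
ee_rot: [3.139, -0.631, 3.117]
force: [-2.0, 0.3, -3.4]
finger_gap: 0.0426
```

```bash
python3 - <<'E'
from plan import *
s=manip.observe();print(s["ee_pos"],s["ee_rot"],s["qpos"],s["finger_gap"],s["clock"])
cw,_=grab("wrist","w6");cd,_=grab("side","d6")
plan([.580,-.0125,.012],down(178.5,35),.5,smax=25)
E
```

```text
[ 0.57951865 -0.01183975  0.08695115] [ 3.13926307 -0.63111433  3.11749385] [-0.12373747  0.76107198  1.19134352 -0.05817196  1.8177108  -1.66555663] 0.04261369039476914 8.3
n 4 rot [ 0.  -0.5  0.1] from [ 0.579  -0.0117  0.0953]
[[-12.3,-0.2,16.8,0.0,-0.12,0.02,0.5],[-12.3,-0.2,16.9,0.0,-0.12,0.02,0.5],[-12.2,-0.2,16.8,0.0,-0.12,0.02,0.5],[-12.2,-0.2,16.9,0.0,-0.12,0.02,0.5]]
```

View pics/w6.png

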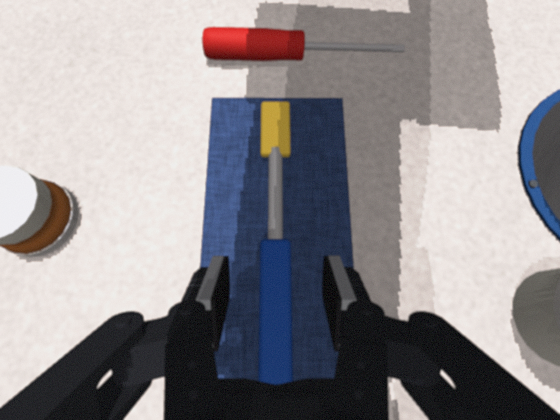

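View pics/d6.png

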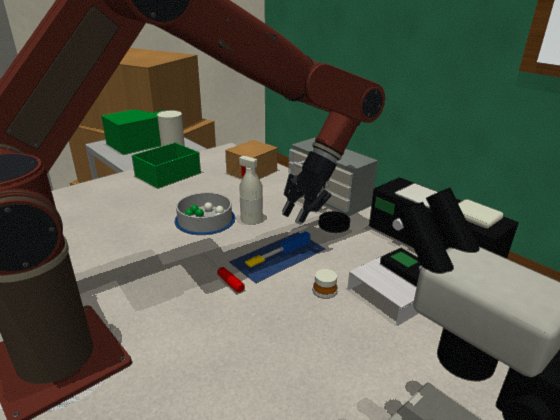

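carry_out --pt "-12.5 0 17 0 0 0 0.5" --pt "-12 0 17 0 0 0 0.5" --pt "-9 0 12 0 0 0 0.5" --pt "0 0 0 0 0 0 0.5" --pt "0 0 0 0 0 0 0.5"

```text
clock: 8.9
ee_pos: [0.5813, -0.012, 0.0448]
ee_rot: [-3.142, -0.611, 3.116]
force: [0.7, 0.5, 1.1]
finger_gap: 0.0428
```

```bash
python3 - <<'E'
from plan import *
for i in range(3):
  s=manip.observe();print(s["ee_pos"],s["ee_rot"],s["finger_gap"],s["clock"])
  c,_=grab("wrist","w7")
plan([.580,-.0125,.012],down(178.5,35),.5,smax=25)
s=manip.observe();g=s["ee_pos"]-Ro.from_euler("xyz",s["ee_rot"]).apply([0,0,.0187]);print(g)
E
```

```text
[ 0.58130615 -0.01196121  0.04480725] [-3.14150575 -0.61057865  3.11618271] 0.04284764876962787 8.9
[ 0.58192662 -0.01201139  0.04527355] [-3.1413838  -0.60939289  3.11613506] 0.04299449204919543 8.95
[ 0.5822703  -0.01206361  0.04545141] [-3.14133267 -0.60875719  3.11611829] 0.04295468334329437 9.0
n 2 rot [-0.   0.1  0. ] from [ 0.5824 -0.0121  0.0454]
[[-8.6,-0.2,14.4,-0.02,0.07,0.02,0.5],[-8.6,-0.3,14.4,-0.02,0.07,0.02,0.5]]
[ 0.593104   -0.01234496  0.06077261]
```

View pics/w7.png

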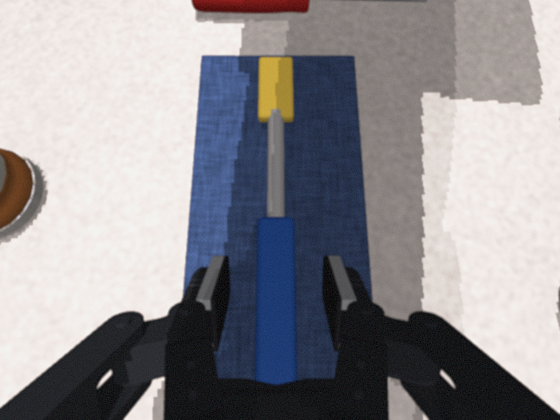

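carry_out --pt "-9 0 14 0 0 0 0.5" --pt "-8 0 14 0 0 0 0.5" --pt "0 0 0 0 0 0 0.5" --pt "0 0 0 0 0 0 0" --pt "0 0 0 0 0 0 0" --force 110

```text
clock: 9.55
ee_pos: [0.5796, -0.0119, 0.0114]
ee_rot: [-3.142, -0.611, 3.116]
force: [-0.1, -0.1, -0.8]
finger_gap: 0.0184
```

carry_out --pt "0 0 0 0 0 0 0" --pt "0 0 0 0 0 0 0" --pt "0 0 -3 0 0 0 0" --pt "5.7 0 -8.2 0 0 0 0" --pt "11.4 0 -16.4 0 0 0 0"

```text
clock: 10.05
ee_pos: [0.5803, -0.0118, 0.0435]
ee_rot: [3.141, -0.614, 3.117]
force: [-0.0, 0.6, -1.2]
finger_gap: 0.0181
```

```bash
python3 - <<'E'
from plan import *
s=manip.observe();print(s["ee_pos"],s["ee_rot"],s["finger_gap"],s["clock"])
c,_=grab("side","d8");grab("wrist","w8")
E
```

```text
[ 0.58026475 -0.01180707  0.04353379] [ 3.14118121 -0.61385547  3.11654517] 0.01808489535320322 10.05
```

View pics/d8.png

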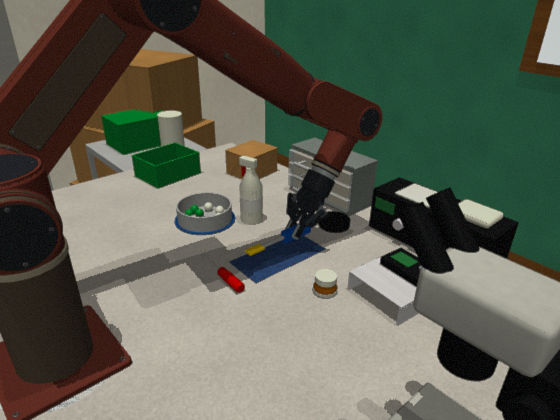

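View pics/w8.png

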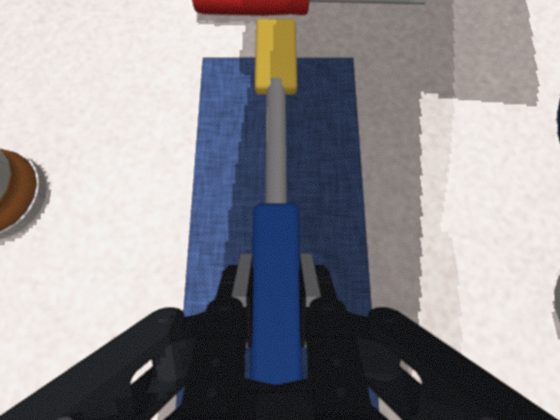

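```bash
python3 - <<'E'
from plan import *
np.set_printoptions(precision=4,suppress=True)
im=cv2.imread("pics/s5.png")
z=cv2.resize(im[225:330,325:450],None,fx=6,fy=6*.95,interpolation=cv2.INTER_CUBIC);cv2.imwrite("pics/zp.png",z)
cw=cam("wrist")
s=manip.observe();T=Ro.from_euler("xyz",s["ee_rot"])
for t in [(.118,0,.075)]:
  print("tip proj",proj(s["ee_pos"]+T.apply(t),cw))
for n in ["wrist"]:
  print(manip.pinpoint("stirrer_tip",n)[:1],manip.pinpoint("stirrer_grip",n)[:1])
print(manip.observe()["clock"])
E
```

```text
tip proj [276.4751  18.1706]
[{'uv': [275.0, 24.5], 'conf': 0.65}] [{'uv': [273.6, 309.5], 'conf': 0.86}]
10.25
```

View pics/zp.png

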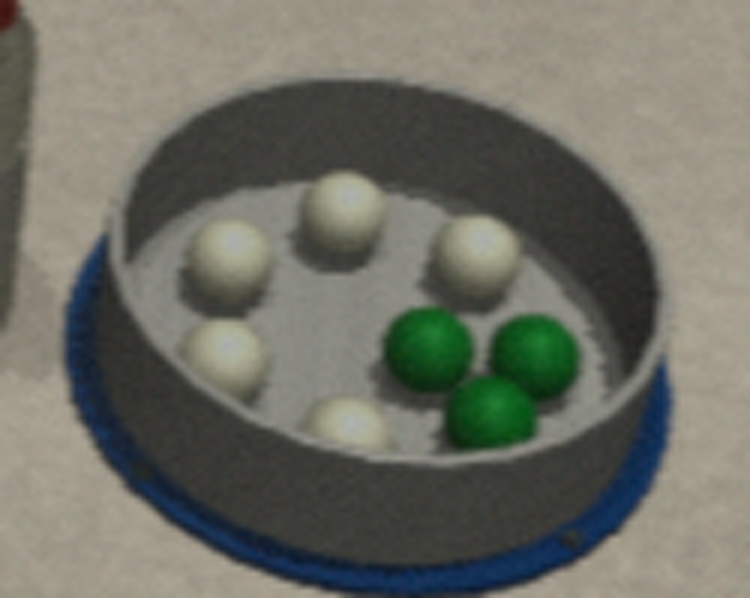

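```bash
python3 - <<'E'
from plan import *
np.set_printoptions(precision=4,suppress=True)
c=cam("scene")
f=lambda x,y:(325+(x+.5)/6-.5,225+(y+.5)/5.7-.5)
P=np.array([toplane(f(*a),.05,c)[:2] for a in [(112,240),(665,300),(350,77),(430,464),(210,118),(555,158),(250,412),(600,420)]])
from scipy.optimize import least_squares
r=least_squares(lambda q:np.hypot(*(P-q[:2]).T)-q[2],[.5,.265,.078]);print(r.x,r.fun)
C=r.x[:2]
print("spray ang",np.degrees(np.arctan2(.177-C[1],.603-C[0])))
for n,a in dict(w1=(231,261),w2=(342,213),w3=(477,256),w4=(226,360),w5=(348,438),g1=(429,350),g2=(536,357),g3=(490,420)).items():
    q=toplane(f(*a),.018,c)[:2]-C;print(n,q,np.hypot(*q),np.degrees(np.arctan2(q[1],q[0])))
E
```

```text
[0.505  0.2716 0.0742] [ 0.0015  0.0017  0.0034  0.0001 -0.0018 -0.004  -0.002   0.0011]
spray ang -43.99996436694304
w1 [ 0.0175 -0.0424] 0.045880300341518326 -67.52708874450396
w2 [-0.0236 -0.0431] 0.04911237073098781 -118.66210397233134
w3 [-0.0472 -0.0095] 0.04819609685770722 -168.6032963023351
w4 [ 0.0421 -0.0107] 0.043473206149794365 -14.272681892731102
w5 [0.0298 0.0293] 0.04179323468173043 44.479376756369604
g1 [-0.0108  0.0137] 0.017453743822021747 128.4111469195057
g2 [-0.0358  0.0303] 0.046879625790659234 139.71912559935782
g3 [-0.0088  0.0428] 0.04367838578411246 101.68890105447005
```

```bash
cat >> plan.py <<'E'
TT=np.array([.118,0,.075])
def tcp_for_tip(tip,R,tt=TT): return np.array(tip,float)-R.apply(tt)
POT=np.array([.504,.268])
E
python3 - <<'E'
from plan import *
R1=down(180,-43);p1=tcp_for_tip([.44,0,.11],R1);print(p1)
p,R=plan(p1,R1,0)
R2=down(205,-43);p2=tcp_for_tip([*(POT+[.014,-.004]),.10],R2);print(p2)
plan(p2,R2,0,p0=p,R0=R,smax=38)
E
```

```text
[ 4.75149860e-01 -2.08774350e-17  2.45327334e-01]
n 10 rot [ -0.1 -77.8  -1.6] from [ 0.5826 -0.0121  0.0454]
[[20.3,0.9,-10.3,-0.01,-7.78,-0.16,0.0],[18.6,1.0,-12.9,-0.01,-7.78,-0.16,0.0],[16.8,1.1,-15.3,-0.01,-7.78,-0.16,0.0],[14.5,1.1,-17.5,-0.01,-7.78,-0.16,0.0],[12.0,1.1,-19.2,-0.01,-7.78,-0.16,0.0]]
[[9.3,1.1,-20.7,-0.01,-7.78,-0.16,0.0],[6.4,1.2,-21.8,-0.01,-7.78,-0.16,0.0],[3.4,1.2,-22.4,-0.01,-7.78,-0.16,0.0],[0.4,1.2,-22.7,-0.01,-7.78,-0.16,0.0],[-2.8,1.3,-22.5,-0.01,-7.78,-0.16,0.0]]
[0.54985659 0.27885497 0.23532733]
n 8 rot [-17.1  -0.  -18.2] from [0.4752 0.     0.2453]
[[-6.0,34.8,7.3,-2.13,-0.0,-2.28,0.0],[-7.4,34.3,8.5,-2.13,-0.0,-2.28,0.0],[-8.7,33.7,9.9,-2.13,-0.0,-2.28,0.0],[-10.1,32.8,11.0,-2.13,-0.0,-2.28,0.0],[-11.3,32.0,12.3,-2.13,-0.0,-2.28,0.0]]
[[-12.6,31.1,13.4,-2.13,-0.0,-2.28,0.0],[-13.8,30.0,14.6,-2.13,-0.0,-2.28,0.0],[-15.0,28.8,15.7,-2.13,-0.0,-2.28,0.0]]
```

carry_out --pt "20 1 -10.5 0 -7.8 -0.15 0" --pt "18.5 1 -13 0 -7.8 -0.15 0" --pt "17 1 -15.5 0 -7.8 -0.15 0" --pt "14.5 1 -17.5 0 -7.8 -0.15 0" --pt "12 1 -19 0 -7.8 -0.15 0"

```text
clock: 10.75
ee_pos: [0.528, -0.0061, 0.145]
ee_rot: [3.139, 0.076, 3.129]
force: [-0.1, 0.3, -0.2]
finger_gap: 0.0184
```

carry_out --pt "9.5 1 -20.5 0 -7.8 -0.15 0" --pt "6.5 1 -22 0 -7.8 -0.15 0" --pt "3.5 1 -22.5 0 -7.8 -0.15 0" --pt "0.5 1 -22.5 0 -7.8 -0.15 0" --pt "-3 1 -22.5 0 -7.8 -0.15 0"

```text
clock: 11.25
ee_pos: [0.4742, -0.0004, 0.2428]
ee_rot: [-3.139, 0.746, -3.14]
force: [-1.7, 0.9, -0.9]
finger_gap: 0.0183
```

carry_out --pt "0 0 0 0 0 0 0" --pt "0 0 0 0 0 0 0"

```text
clock: 11.45
ee_pos: [0.4747, -0.0012, 0.2437]
ee_rot: [-3.138, 0.744, -3.142]
force: [0.2, -0.3, -1.9]
finger_gap: 0.0182
```

```bash
python3 - <<'E'
from plan import *
s=manip.observe();R=Ro.from_euler("xyz",s["ee_rot"]);print(s["ee_pos"],s["ee_rot"],s["qpos"],s["finger_gap"],s["clock"]);tip=s["ee_pos"]+R.apply(TT);print("tip",tip)
for n in ["scene","side","wrist"]:
  c,_=grab(n,n+"9");print(n,proj(tip,c),[ (d["uv"],d["conf"]) for d in manip.pinpoint("stirrer_tip",n)[:1]])
R2=down(205,-43);p2=tcp_for_tip([*(POT+[.014,-.004]),.10],R2)
plan(p2,R2,0,smax=38)
E
```

```text
[ 0.47472052 -0.00118441  0.24373036] [-3.13835575  0.74387356 -3.14151053] [-0.32215017 -0.83692965  2.49019255  0.30122179  0.79295823 -2.02618943] 0.018241484741924302 11.45
tip [ 0.4386756  -0.00143014  0.1086389 ]
scene [334.63693698 150.40404558] [([334.6, 147.9], 0.69)]
side [242.79018044 230.88650638] [([241.8, 228.2], 0.64)]
wrist [275.21327796  23.85236108] [([274.8, 21.1], 0.93)]
n 8 rot [-16.9  -0.8 -18.4] from [ 0.4752 -0.0007  0.2411]
[[-6.4,35.0,6.8,-2.12,-0.1,-2.31,0.0],[-7.8,34.3,8.1,-2.12,-0.1,-2.31,0.0],[-9.1,33.8,9.4,-2.12,-0.1,-2.31,0.0],[-10.5,32.9,10.6,-2.12,-0.1,-2.31,0.0],[-11.8,32.1,11.8,-2.12,-0.1,-2.31,0.0]]
[[-13.0,31.2,13.1,-2.12,-0.1,-2.31,0.0],[-14.2,30.0,14.2,-2.12,-0.1,-2.31,0.0],[-15.4,29.0,15.3,-2.12,-0.1,-2.31,0.0]]
```

View pics/scene9.png

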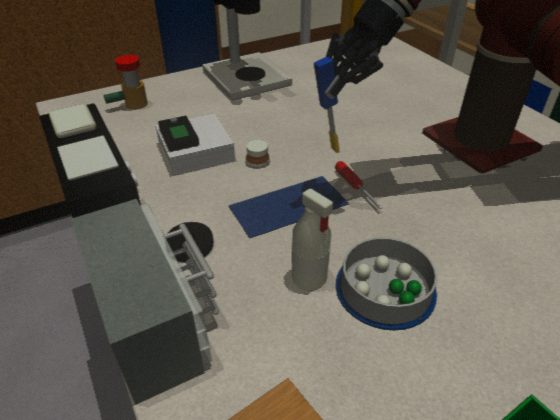

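View pics/side9.png

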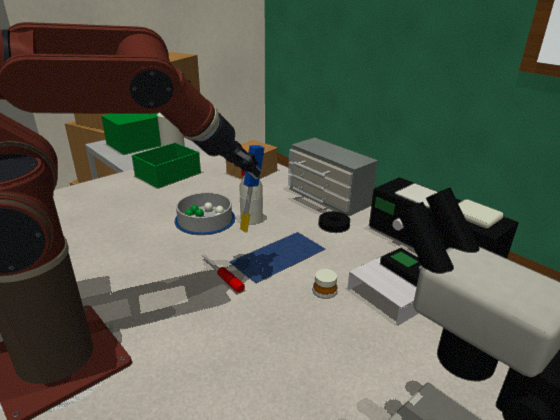

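carry_out --pt "-6.5 35 7 -2.1 -0.1 -2.3 0" --pt "-8 34.5 8 -2.1 -0.1 -2.3 0" --pt "-9 34 9.5 -2.1 -0.1 -2.3 0" --pt "-10.5 33 10.5 -2.1 -0.1 -2.3 0" --pt "-12 32 12 -2.1 -0.1 -2.3 0"

```text
clock: 12.25
ee_pos: [0.5227, 0.1763, 0.2373]
ee_rot: [-3.138, 0.746, -2.866]
force: [-0.5, -1.1, -0.8]
finger_gap: 0.0185
```

carry_out --pt "-13 31 13 -2.1 -0.1 -2.3 0" --pt "-14 30 14 -2.1 -0.1 -2.3 0" --pt "-15.5 29 15.5 -2.1 -0.1 -2.3 0" --pt "0 0 0 0 0 0 0" --pt "0 0 0 0 0 0 0"

```text
clock: 12.75
ee_pos: [0.5503, 0.2795, 0.2341]
ee_rot: [-3.136, 0.75, -2.703]
force: [-0.8, 0.3, -1.9]
finger_gap: 0.0186
```

```bash
python3 - <<'E'
from plan import *
np.set_printoptions(precision=4,suppress=True)
s=manip.observe();R=Ro.from_euler("xyz",s["ee_rot"]);print(s["ee_pos"],s["ee_rot"],s["qpos"],s["finger_gap"],s["clock"]);tip=s["ee_pos"]+R.apply(TT);print("tip",tip)
ob=[]
for n in ["scene","side","wrist"]:
  c,_=grab(n,n+"10");u=manip.pinpoint("stirrer_tip",n)[:1];print(n,proj(tip,c),u)
  if u:ob.append((u[0]["uv"],c))
print(tri(ob))
for d in manip.pinpoint("pot","wrist")[:1]:print(d,toplane(d["uv"],0,cam("wrist")))
E
```

```text
[0.5503 0.2795 0.2341] [-3.1359  0.7496 -2.7028] [ 0.29   -0.2945  2.1941  0.1983  0.5057 -1.854 ] 0.018591528765932265 12.75
tip [0.5185 0.2641 0.0988]
scene [383.5598 249.7461] []
side [207.7599 187.258 ] [{'uv': [207.6, 186.7], 'conf': 0.62}]
wrist [278.6748  19.0693] [{'uv': [277.4, 25.1], 'conf': 0.76}]
[0.5197 0.2647 0.1007]
```

View pics/scene10.png

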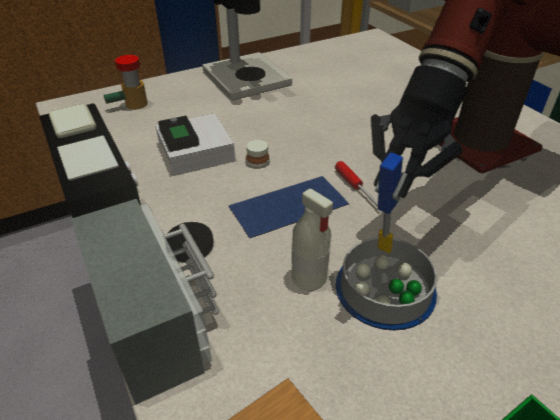

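View pics/wrist10.png

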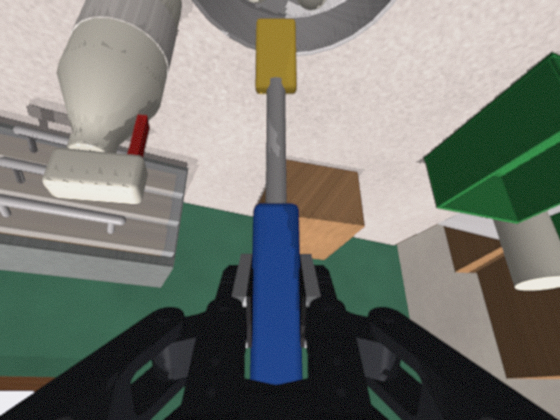

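```bash
python3 - <<'E'
from plan import *
s=manip.observe();R=Ro.from_euler("xyz",s["ee_rot"])
print("1mm down in tool", R.inv().apply([0,0,-1]).round(3))
C=POT;R2=down(205,-43)
print((R.inv()*R2).as_rotvec(degrees=True))
E
```

```text
1mm down in tool [0.685 0.005 0.728]
[-0.35063881  0.26534019  0.03437909]
```

carry_out --pt "10 0 11 0 0 0 0" --pt "10 0 11 0 0 0 0" --pt "8 0 8.5 0 0 0 0" --pt "0 0 0 0 0 0 0" --pt "0 0 0 0 0 0 0"

```text
clock: 13.6
ee_pos: [0.5512, 0.2787, 0.1955]
ee_rot: [-3.135, 0.755, -2.704]
force: [1.1, -0.4, 0.1]
finger_gap: 0.0179
```

```bash
python3 - <<'E'
from plan import *
np.set_printoptions(precision=4,suppress=True)
s=manip.observe();R=Ro.from_euler("xyz",s["ee_rot"]);tip=s["ee_pos"]+R.apply(TT);print("tip",tip,s["clock"])
c,im=grab("scene","s11");im=im[:,:,::-1].copy()
print(proj(tip,c))
z=cv2.resize(im[200:330,325:450],None,fx=5,fy=5,interpolation=cv2.INTER_CUBIC)
q=(proj(tip,c)-[325,200])*5;cv2.circle(z,tuple(int(v) for v in q),3,(0,0,255),-1)
cv2.imwrite("pics/z11.png",z)
E
```

```text
tip [0.5201 0.2636 0.06  ] 13.6
[379.3521 266.3127]
```

View pics/z11.png

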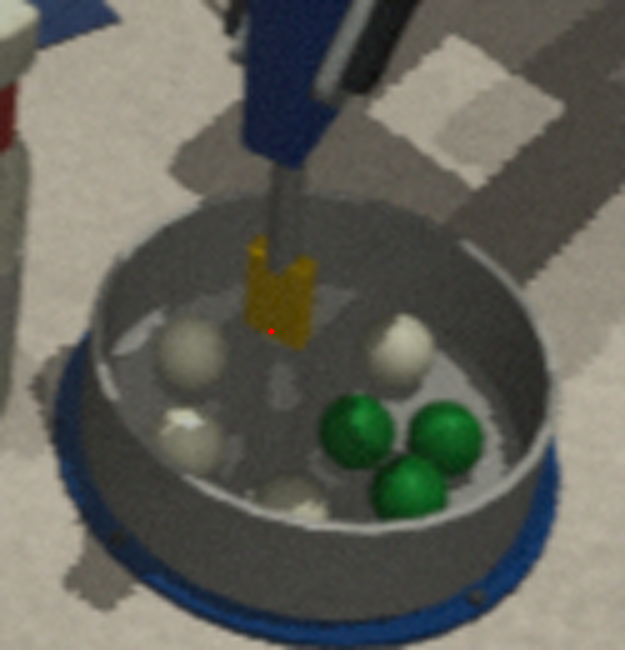

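carry_out --pt "8 0 8.5 0 0 0 0" --pt "8 0 8.5 0 0 0 0" --pt "6 0 6.5 0 0 0 0" --pt "4 0 4.5 0 0 0 0" --pt "0 0 0 0 0 0 0"

```text
clock: 14.15
ee_pos: [0.5504, 0.2785, 0.155]
ee_rot: [-3.136, 0.751, -2.704]
force: [-0.9, -0.0, -2.3]
finger_gap: 0.0185
```

```bash
python3 - <<'E'
from plan import *
np.set_printoptions(precision=4,suppress=True)
s=manip.observe();R=Ro.from_euler("xyz",s["ee_rot"]);tip=s["ee_pos"]+R.apply(TT);print("tip",tip,s["clock"],s["force"])
c,im=grab("scene","s12");im=im[:,:,::-1].copy()
z=cv2.resize(im[200:330,325:450],None,fx=5,fy=5,interpolation=cv2.INTER_CUBIC)
q=(proj(tip,c)-[325,200])*5;cv2.circle(z,tuple(int(v) for v in q),3,(0,0,255),-1)
cv2.imwrite("pics/z12.png",z)
C=POT
def pt(a,r=.03):a=np.radians(a);return C+r*np.array([np.cos(a),np.sin(a)])
cur=tip[:2];rows=[]
seq=[pt(-44,.024),pt(-44)]+[pt(-44+20*(i+1)) for i in range(18)]
for t in seq:
    d=np.array([*(t-cur),0]);cur=t
    rows.append(np.round(R.inv().apply(d)*1000,1).tolist()+[0,0,0,0])
for i in range(0,len(rows)):print(rows[i][:3])
E
```

```text
tip [0.5189 0.2633 0.0196] 14.15 [-0.8947 -0.0192 -2.3493]
[2.1, -11.9, -1.9]
[-1.6, -5.6, 1.5]
[-6.5, 5.4, 6.1]
[-4.8, 8.1, 4.4]
[-2.5, 9.9, 2.3]
[0.1, 10.4, -0.2]
[2.7, 9.7, -2.6]
[5.0, 7.8, -4.7]
[6.7, 5.0, -6.2]
[7.5, 1.6, -7.0]
[7.5, -2.0, -7.0]
[6.5, -5.4, -6.1]
[4.8, -8.1, -4.4]
[2.5, -9.9, -2.3]
[-0.1, -10.4, 0.2]
[-2.7, -9.7, 2.6]
[-5.0, -7.8, 4.7]
[-6.7, -5.0, 6.2]
[-7.5, -1.6, 7.0]
[-7.5, 2.0, 7.0]
```

View pics/z12.png

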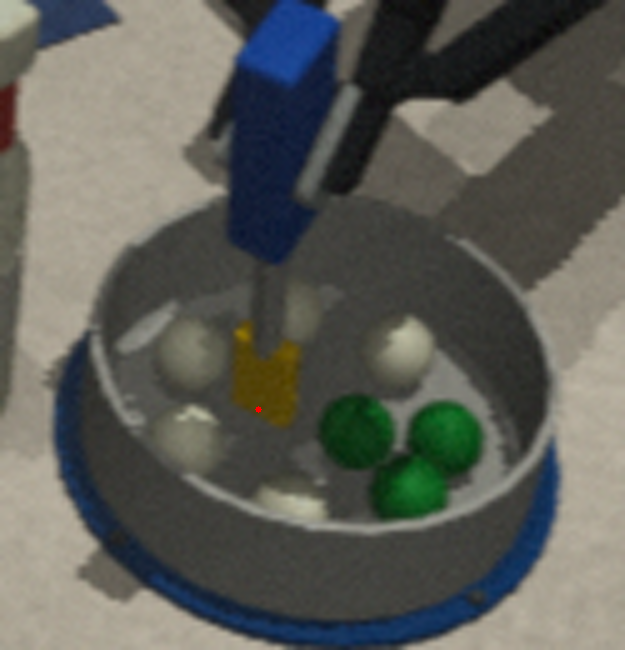

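carry_out --pt "2 -12 -2 0 0 0 0" --pt "-1.5 -5.5 1.5 0 0 0 0" --pt "-6.5 5.5 6 0 0 0 0" --pt "-5 8 4.5 0 0 0 0" --pt "-2.5 10 2.5 0 0 0 0"

```text
clock: 14.7
ee_pos: [0.5669, 0.2922, 0.1587]
ee_rot: [-3.135, 0.757, -2.704]
force: [-0.7, -0.8, -0.6]
finger_gap: 0.0184
```

```bash
cat > look.py <<'E'
from plan import *
import sys
np.set_printoptions(precision=4,suppress=True)
s=manip.observe();R=Ro.from_euler("xyz",s["ee_rot"]);tip=s["ee_pos"]+R.apply(TT)
o=tip[:2]-POT;print("tip z",tip[2].round(4),"rel",o,"r",np.hypot(*o).round(4),"ang",np.degrees(np.arctan2(o[1],o[0])).round(1),"clock",s["clock"],s["force"],"gap",s["finger_gap"])
if len(sys.argv)>1:
    c,im=grab("scene",sys.argv[1]);im=im[:,:,::-1].copy()
    z=cv2.resize(im[200:330,325:450],None,fx=5,fy=5,interpolation=cv2.INTER_CUBIC)
    q=(proj(tip,c)-[325,200])*5;cv2.circle(z,tuple(int(v) for v in q),3,(0,0,255),-1)
    cv2.imwrite("pics/z"+sys.argv[1]+".png",z)
E
python3 look.py a13
```

```text
tip z 0.0231 rel [0.032  0.0092] r 0.0333 ang 16.0 clock 14.7 [-0.7287 -0.7739 -0.6148] gap 0.01843195267191594
```

View pics/za13.png

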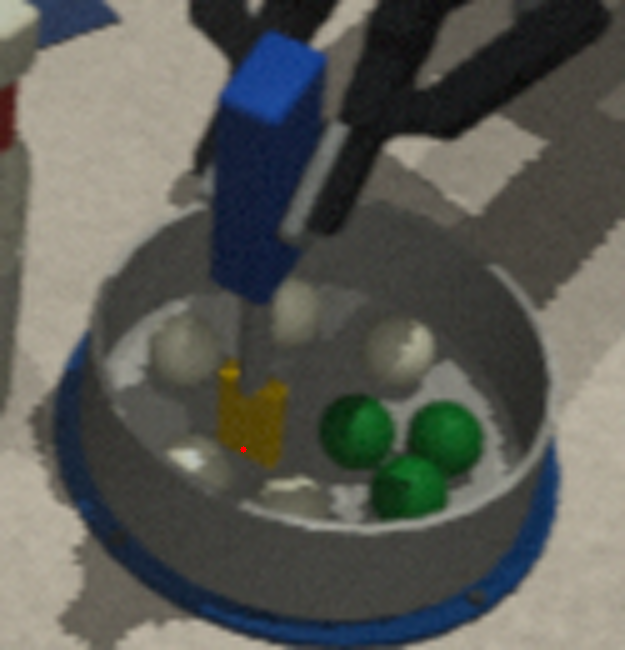

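carry_out --pt "0 10.5 0 0 0 0 0" --pt "2.7 9.7 -2.5 0 0 0 0" --pt "5 7.8 -4.6 0 0 0 0" --pt "6.7 5 -6.2 0 0 0 0" --pt "7.5 1.6 -7 0 0 0 0"

```text
clock: 15.25
ee_pos: [0.5257, 0.3118, 0.1602]
ee_rot: [-3.134, 0.762, -2.702]
force: [2.0, 1.1, 7.1]
finger_gap: 0.0185
```

```bash
python3 look.py a14
```

```text
tip z 0.0245 rel [-0.0085  0.029 ] r 0.0302 ang 106.4 clock 15.25 [2.0405 1.072  7.0839] gap 0.018479522408277195
```

View pics/za14.png

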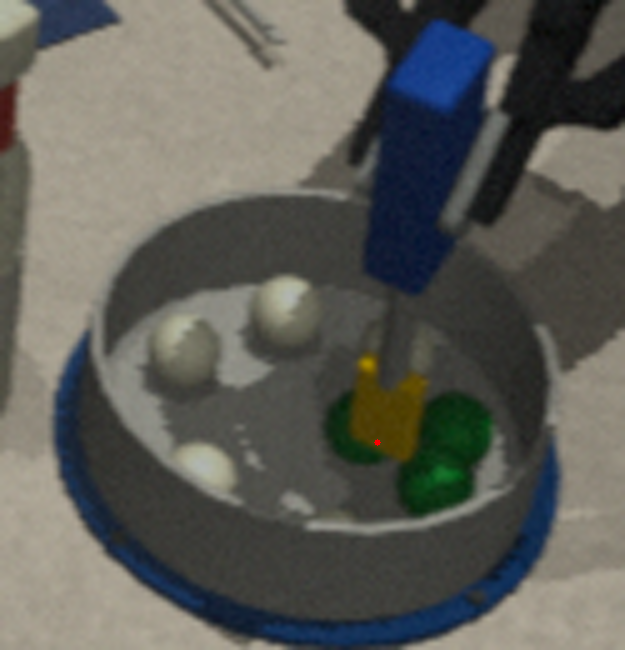

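carry_out --pt "8.5 -2 -6 0 0 0 0" --pt "7.2 -5.4 -5.2 0 0 0 0" --pt "4.8 -8.1 -4.4 0 0 0 0" --pt "2.5 -9.9 -2.3 0 0 0 0" --pt "0 -10.4 0 0 0 0 0"

```text
clock: 15.8
ee_pos: [0.5185, 0.2674, 0.1639]
ee_rot: [-3.133, 0.773, -2.704]
force: [0.9, 3.7, 17.4]
finger_gap: 0.0185
```

```bash
python3 look.py a15
```

```text
tip z 0.0278 rel [-0.0143 -0.0148] r 0.0206 ang -134.2 clock 15.8 [ 0.8751  3.7031 17.3861] gap 0.018454788290657793
```

View pics/za15.png

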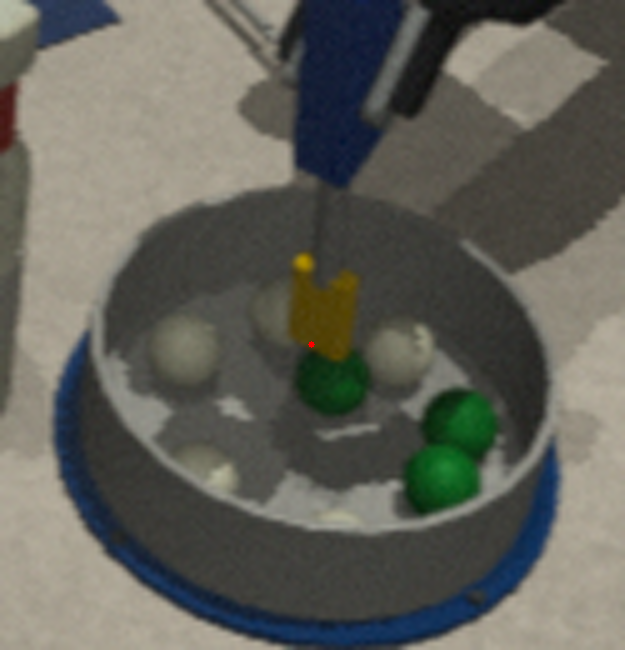

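```bash
cat > beads.py <<'E'
from plan import *
import sys
np.set_printoptions(precision=4,suppress=True)
c=cam("scene")
f=lambda x,y:(325+(x+.5)/5-.5,200+(y+.5)/5-.5)
for a in sys.argv[1:]:
    x,y=map(float,a.split(","));print(a,(toplane(f(x,y),.018,c)[:2]-POT))
E
python3 beads.py 333,380 460,425 443,480 398,350 185,350 275,312 205,470 340,520 380,440
python3 - <<'E'
from plan import *
s=manip.observe();R=Ro.from_euler("xyz",s["ee_rot"])
print(R.inv().apply([[0,0,10],[10,0,0],[0,10,0]]).round(2), s["force"])
R2=down(205,-43);print((R.inv()*R2).as_rotvec(degrees=True))
E
```

```text
333,380 [-0.0173 -0.0054]
460,425 [-0.0426  0.0316]
443,480 [-0.0217  0.0475]
398,350 [-0.0463 -0.0056]
185,350 [ 0.0197 -0.0415]
275,312 [-0.0194 -0.0411]
205,470 [0.0457 0.006 ]
340,520 [0.0191 0.0444]
380,440 [-0.0143  0.0238]
[[-6.98 -0.07 -7.16]
 [-6.48 -4.18  6.36]
 [-3.04  9.08  2.87]] [ 1.70052191  0.19269726 16.47638873]
[-0.48620645  1.28916603  0.06767457]
```

carry_out --pt "-10 0 -10 0 0 0 0" --pt "-4 0 -4.5 0 0 0 0" --pt "-14 3 14 0 0 0 0" --pt "-14 3 13.5 0 0 0 0" --pt "0 0 0 0 0 0 0"

```text
clock: 16.35
ee_pos: [0.5467, 0.2888, 0.1736]
ee_rot: [-3.135, 0.755, -2.703]
force: [-0.2, -0.5, -1.4]
finger_gap: 0.0181
```

```bash
python3 look.py a16; python3 look.py
```

```text
tip z 0.0381 rel [0.0116 0.0056] r 0.0129 ang 25.9 clock 16.35 [-0.1921 -0.453  -1.3721] gap 0.018078859813624015
tip z 0.0373 rel [0.0102 0.0051] r 0.0114 ang 26.8 clock 16.4 [-0.7631 -0.71   -1.7489] gap 0.018371888917517634
```

View pics/za16.png

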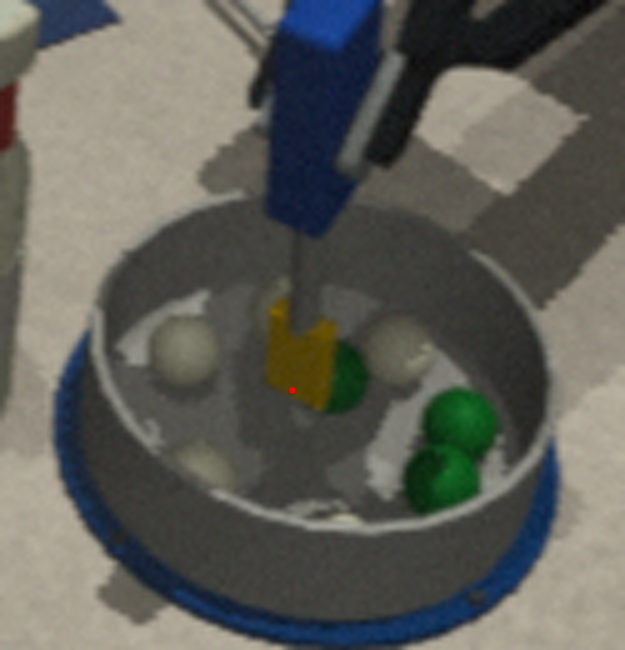

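carry_out --pt "8 0 8.5 0 0 0 0" --pt "8 0 8.5 0 0 0 0" --pt "0 0 0 0 0 0 0"

```text
clock: 16.7
ee_pos: [0.5433, 0.2872, 0.146]
ee_rot: [-3.136, 0.748, -2.704]
force: [-0.3, -0.4, -2.4]
finger_gap: 0.0179
```

```bash
python3 look.py;  python3 - <<'E'
from plan import *
s=manip.observe();R=Ro.from_euler("xyz",[-3.136,.751,-2.704]);tip=s["ee_pos"]+R.apply(TT)
C=POT
def pt(a,r=.03):a=np.radians(a);return C+r*np.array([np.cos(a),np.sin(a)])
cur=tip[:2]
for a,r in [(26,.021),(26,.03)]+[(26+20*(i+1),.03) for i in range(18)]:
    t=pt(a,r);d=np.array([*(t-cur),0]);cur=t
    print(a,np.round(R.inv().apply(d)*1000,1))
E
```

```text
tip z 0.0108 rel [0.0074 0.0038] r 0.0083 ang 27.4 clock 16.7 [-0.2736 -0.3746 -2.4238] gap 0.017946795072087
26 [-9.   0.1  8.4]
26 [-6.6  0.2  6.1]
46 [ 1.4 10.2 -1.4]
66 [ 3.9  8.9 -3.7]
86 [ 5.9  6.5 -5.6]
106 [ 7.2  3.4 -6.7]
126 [ 7.6 -0.2 -7.1]
146 [ 7.1 -3.8 -6.6]
166 [ 5.8 -6.9 -5.3]
186 [ 3.7 -9.1 -3.4]
206 [  1.2 -10.3  -1.1]
226 [ -1.4 -10.2   1.4]
246 [-3.9 -8.9  3.7]
266 [-5.9 -6.5  5.6]
286 [-7.2 -3.4  6.7]
306 [-7.6  0.2  7.1]
326 [-7.1  3.8  6.6]
346 [-5.8  6.9  5.3]
366 [-3.7  9.1  3.4]
386 [-1.2 10.3  1.1]
```

carry_out --pt "-10 0 7.5 0 0 0 0" --pt "-7.5 0 5 0 0 0 0" --pt "1.4 10.2 -1.4 0 0 0 0" --pt "3.9 8.9 -3.7 0 0 0 0" --pt "5.9 6.5 -5.6 0 0 0 0"

```text
clock: 17.2
ee_pos: [0.5406, 0.3141, 0.1533]
ee_rot: [-3.135, 0.755, -2.704]
force: [-0.1, 0.3, -1.4]
finger_gap: 0.0181
```

```bash
python3 look.py a17
```

```text
tip z 0.0178 rel [0.0054 0.031 ] r 0.0315 ang 80.1 clock 17.2 [-0.1219  0.339  -1.4235] gap 0.01813610479319135
```

View pics/za17.png

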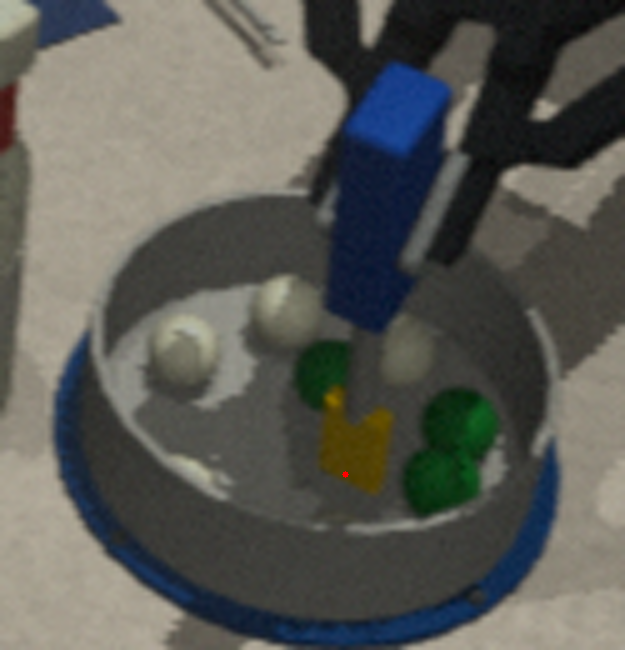

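carry_out --pt "8 3.4 -6 0 0 0 0" --pt "8 -0.2 -6.5 0 0 0 0" --pt "7.1 -3.8 -6.6 0 0 0 0" --pt "5.8 -6.9 -5.3 0 0 0 0" --pt "3.7 -9.1 -3.4 0 0 0 0"

```text
clock: 17.75
ee_pos: [0.5075, 0.2803, 0.1507]
ee_rot: [-3.135, 0.754, -2.703]
force: [0.5, 0.4, -1.4]
finger_gap: 0.0179
```

```bash
python3 look.py a18
```

```text
tip z 0.0152 rel [-0.0277 -0.0029] r 0.0278 ang -174.0 clock 17.75 [ 0.5036  0.4363 -1.3877] gap 0.017937002854397886
```

View pics/za18.png

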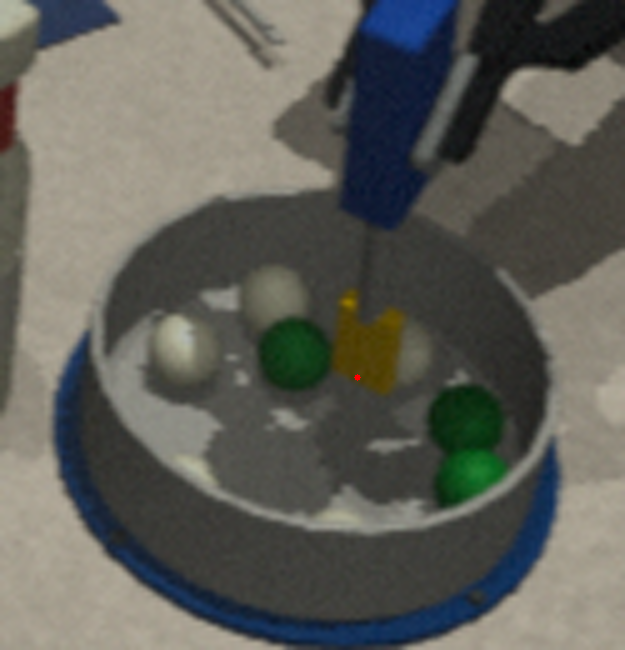

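carry_out --pt "1.2 -10.3 -1.1 0 0 0 0" --pt "-1.4 -10.2 1.4 0 0 0 0" --pt "-3.9 -8.9 3.7 0 0 0 0" --pt "-5.9 -6.5 5.6 0 0 0 0" --pt "-7.2 -3.4 6.7 0 0 0 0"

```text
clock: 18.3
ee_pos: [0.547, 0.2544, 0.1513]
ee_rot: [-3.135, 0.755, -2.705]
force: [-0.6, 0.3, -0.5]
finger_gap: 0.018
```

```bash
python3 look.py a19
```

```text
tip z 0.0158 rel [ 0.0119 -0.0286] r 0.031 ang -67.4 clock 18.3 [-0.6291  0.2913 -0.529 ] gap 0.01804278542139811
```

View pics/za19.png

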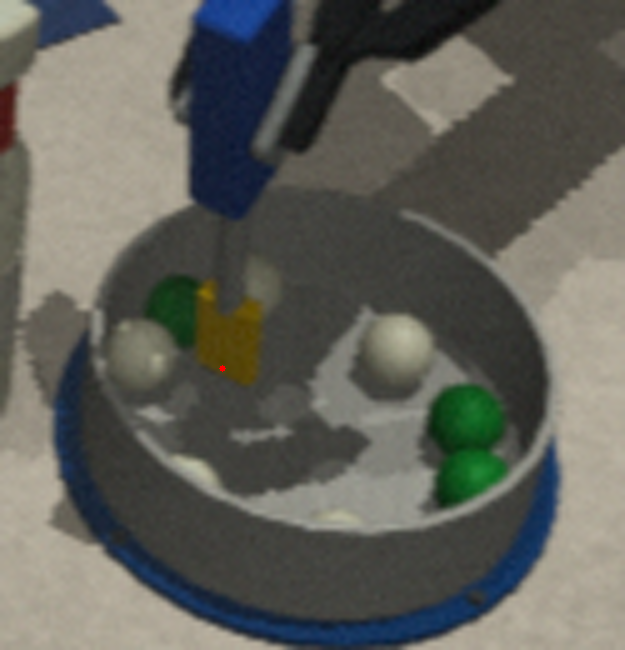

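carry_out --pt "-7.6 0.2 7.1 0 0 0 0" --pt "-7.1 3.8 6.6 0 0 0 0" --pt "-5.8 6.9 5.3 0 0 0 0" --pt "-3.7 9.1 3.4 0 0 0 0" --pt "-1.2 10.3 1.1 0 0 0 0"

```text
clock: 18.85
ee_pos: [0.5656, 0.2976, 0.1514]
ee_rot: [-3.135, 0.755, -2.704]
force: [0.6, 0.2, -1.5]
finger_gap: 0.0182
```

carry_out --pt "1.4 10.2 -1.4 0 0 0 0" --pt "3.9 8.9 -3.7 0 0 0 0" --pt "5.9 6.5 -5.6 0 0 0 0" --pt "7.2 3.4 -6.7 0 0 0 0" --pt "7.6 -0.2 -7.1 0 0 0 0"

```text
clock: 19.35
ee_pos: [0.5198, 0.3085, 0.151]
ee_rot: [-3.135, 0.754, -2.702]
force: [0.5, -0.3, -0.6]
finger_gap: 0.0186
```

```bash
python3 look.py a20
```

```text
tip z 0.0156 rel [-0.0153  0.0253] r 0.0296 ang 121.2 clock 19.35 [ 0.5254 -0.3471 -0.6037] gap 0.01860705251144691
```

View pics/za20.png

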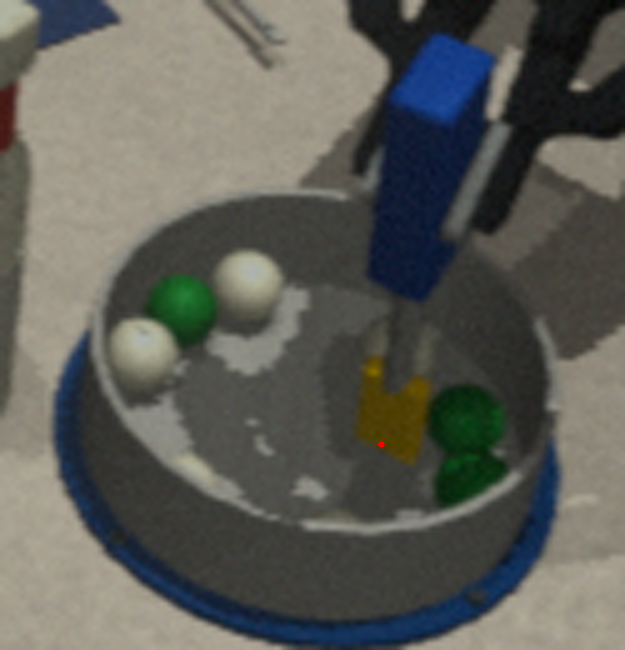

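Clean stirring; the greens are already split. I go on with the remaining turns.

carry_out --pt "7.1 -3.8 -6.6 0 0 0 0" --pt "5.8 -6.9 -5.3 0 0 0 0" --pt "3.7 -9.1 -3.4 0 0 0 0" --pt "1.2 -10.3 -1.1 0 0 0 0" --pt "-1.4 -10.2 1.4 0 0 0 0"

```text
clock: 19.9
ee_pos: [0.5173, 0.2616, 0.1512]
ee_rot: [-3.135, 0.755, -2.704]
force: [1.3, 0.7, -2.6]
finger_gap: 0.0183
```

carry_out --pt "-3.9 -8.9 3.7 0 0 0 0" --pt "-5.9 -6.5 5.6 0 0 0 0" --pt "-7.2 -3.4 6.7 0 0 0 0" --pt "-7.6 0.2 7.1 0 0 0 0" --pt "-7.1 3.8 6.6 0 0 0 0"

```text
clock: 20.4
ee_pos: [0.5642, 0.2668, 0.1516]
ee_rot: [-3.135, 0.755, -2.705]
force: [-0.7, -0.5, -0.7]
finger_gap: 0.0185
```

carry_out --pt "-5.8 6.9 5.3 0 0 0 0" --pt "-3.7 9.1 3.4 0 0 0 0" --pt "-1.2 10.3 1.1 0 0 0 0" --pt "1.4 10.2 -1.4 0 0 0 0" --pt "3.9 8.9 -3.7 0 0 0 0"

```text
clock: 20.9
ee_pos: [0.5509, 0.3119, 0.1515]
ee_rot: [-3.135, 0.755, -2.704]
force: [-0.5, -0.1, -1.4]
finger_gap: 0.0184
```

carry_out --pt "5.9 6.5 -5.6 0 0 0 0" --pt "7.2 3.4 -6.7 0 0 0 0" --pt "7.6 -0.2 -7.1 0 0 0 0" --pt "7.1 -3.8 -6.6 0 0 0 0" --pt "5.8 -6.9 -5.3 0 0 0 0"

```text
clock: 21.4
ee_pos: [0.5084, 0.2908, 0.1509]
ee_rot: [-3.135, 0.754, -2.703]
force: [0.2, -0.4, -0.6]
finger_gap: 0.0181
```

```bash
python3 look.py a21
```

```text
tip z 0.0155 rel [-0.0267  0.0076] r 0.0278 ang 164.1 clock 21.4 [ 0.2382 -0.4453 -0.5569] gap 0.018050314205906377
```

View pics/za21.png

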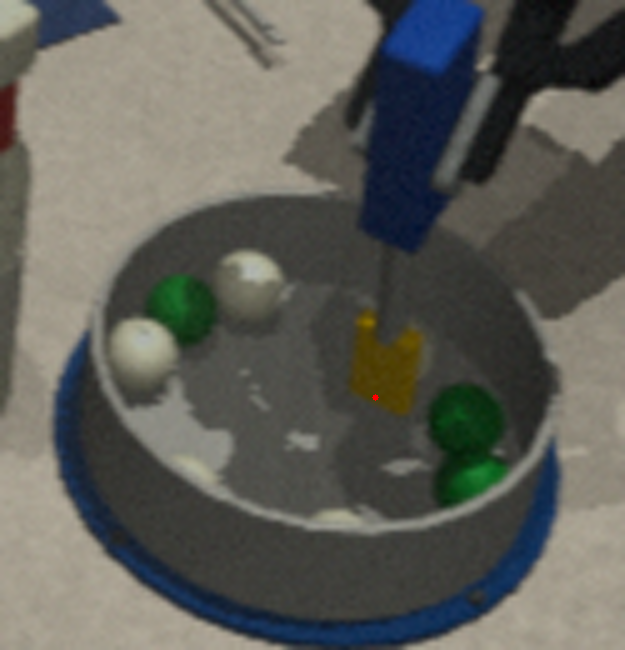

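carry_out --pt "3.7 -9.1 -3.4 0 0 0 0" --pt "1.2 -10.3 -1.1 0 0 0 0" --pt "-1.4 -10.2 1.4 0 0 0 0" --pt "-3.9 -8.9 3.7 0 0 0 0" --pt "-5.9 -6.5 5.6 0 0 0 0"

```text
clock: 21.95
ee_pos: [0.5366, 0.2532, 0.1513]
ee_rot: [-3.135, 0.755, -2.704]
force: [-0.4, 0.1, -1.2]
finger_gap: 0.0183
```

carry_out --pt "-7.2 -3.4 6.7 0 0 0 0" --pt "-7.6 0.2 7.1 0 0 0 0" --pt "-7.1 3.8 6.6 0 0 0 0" --pt "-5.8 6.9 5.3 0 0 0 0" --pt "-3.7 9.1 3.4 0 0 0 0"

```text
clock: 22.45
ee_pos: [0.569, 0.2873, 0.1516]
ee_rot: [-3.135, 0.755, -2.705]
force: [0.7, -0.1, -1.0]
finger_gap: 0.018
```

carry_out --pt "-1.2 10.3 1.1 0 0 0 0" --pt "1.4 10.2 -1.4 0 0 0 0" --pt "3.9 8.9 -3.7 0 0 0 0" --pt "5.9 6.5 -5.6 0 0 0 0" --pt "7.2 3.4 -6.7 0 0 0 0"

```text
clock: 22.95
ee_pos: [0.5298, 0.3133, 0.1513]
ee_rot: [-3.135, 0.755, -2.703]
force: [-0.2, -0.6, -1.2]
finger_gap: 0.0182
```

carry_out --pt "7.6 -0.2 -7.1 0 0 0 0" --pt "7.1 -3.8 -6.6 0 0 0 0" --pt "5.8 -6.9 -5.3 0 0 0 0" --pt "3.7 -9.1 -3.4 0 0 0 0" --pt "1.2 -10.3 -1.1 0 0 0 0"

```text
clock: 23.45
ee_pos: [0.5107, 0.2701, 0.151]
ee_rot: [-3.135, 0.754, -2.703]
force: [0.3, 0.4, -0.6]
finger_gap: 0.0183
```

carry_out --pt "-1.4 -10.2 1.4 0 0 0 0" --pt "-3.9 -8.9 3.7 0 0 0 0" --pt "-5.9 -6.5 5.6 0 0 0 0" --pt "-7.2 -3.4 6.7 0 0 0 0" --pt "-7.6 0.2 7.1 0 0 0 0"

```text
clock: 23.95
ee_pos: [0.5567, 0.259, 0.1515]
ee_rot: [-3.135, 0.755, -2.705]
force: [-0.0, 0.6, -1.0]
finger_gap: 0.0183
```

carry_out --pt "-7.1 3.8 6.6 0 0 0 0" --pt "-5.8 6.9 5.3 0 0 0 0" --pt "-3.7 9.1 3.4 0 0 0 0" --pt "-1.2 10.3 1.1 0 0 0 0" --pt "1.4 10.2 -1.4 0 0 0 0"

```text
clock: 24.45
ee_pos: [0.5595, 0.306, 0.1515]
ee_rot: [-3.135, 0.755, -2.704]
force: [0.8, 0.4, -2.1]
finger_gap: 0.0182
```

carry_out --pt "3.9 8.9 -3.7 0 0 0 0" --pt "5.9 6.5 -5.6 0 0 0 0" --pt "7.2 3.4 -6.7 0 0 0 0" --pt "7.6 -0.2 -7.1 0 0 0 0" --pt "7.1 -3.8 -6.6 0 0 0 0"

```text
clock: 24.95
ee_pos: [0.5126, 0.3005, 0.151]
ee_rot: [-3.135, 0.754, -2.703]
force: [0.1, -0.3, -0.8]
finger_gap: 0.0183
```

```bash
python3 look.py a22
```

```text
tip z 0.0155 rel [-0.0226  0.0174] r 0.0285 ang 142.4 clock 24.95 [ 0.1302 -0.3192 -0.7806] gap 0.018331580328648827
```

View pics/za22.png

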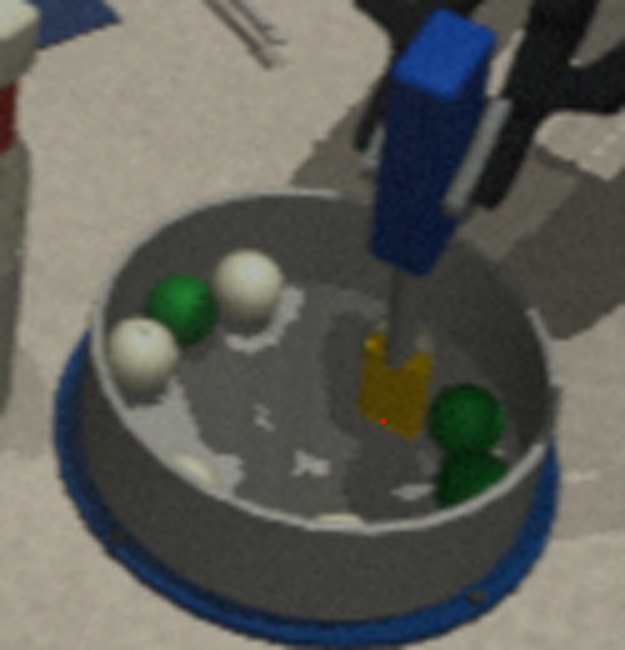

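carry_out --pt "5.8 -6.9 -5.3 0 0 0 0" --pt "3.7 -9.1 -3.4 0 0 0 0" --pt "1.2 -10.3 -1.1 0 0 0 0" --pt "-1.4 -10.2 1.4 0 0 0 0" --pt "-3.9 -8.9 3.7 0 0 0 0"

```text
clock: 25.5
ee_pos: [0.5262, 0.2557, 0.1513]
ee_rot: [-3.135, 0.755, -2.704]
force: [0.1, -0.8, -1.7]
finger_gap: 0.0184
```

carry_out --pt "-5.9 -6.5 5.6 0 0 0 0" --pt "-7.2 -3.4 6.7 0 0 0 0" --pt "-7.6 0.2 7.1 0 0 0 0" --pt "-7.1 3.8 6.6 0 0 0 0" --pt "-5.8 6.9 5.3 0 0 0 0"

```text
clock: 26.0
ee_pos: [0.5684, 0.2766, 0.1516]
ee_rot: [-3.135, 0.755, -2.705]
force: [-0.4, 0.0, -1.0]
finger_gap: 0.0184
```

carry_out --pt "-3.7 9.1 3.4 0 0 0 0" --pt "-1.2 10.3 1.1 0 0 0 0" --pt "1.4 10.2 -1.4 0 0 0 0" --pt "3.9 8.9 -3.7 0 0 0 0" --pt "5.9 6.5 -5.6 0 0 0 0"

```text
clock: 26.5
ee_pos: [0.5406, 0.3144, 0.1515]
ee_rot: [-3.135, 0.755, -2.703]
force: [0.4, -0.1, -1.6]
finger_gap: 0.0185
```

carry_out --pt "7.2 3.4 -6.7 0 0 0 0" --pt "7.6 -0.2 -7.1 0 0 0 0" --pt "7.1 -3.8 -6.6 0 0 0 0" --pt "5.8 -6.9 -5.3 0 0 0 0" --pt "3.7 -9.1 -3.4 0 0 0 0"

```text
clock: 27.0
ee_pos: [0.5077, 0.2803, 0.1509]
ee_rot: [-3.135, 0.754, -2.703]
force: [0.3, 0.4, -1.4]
finger_gap: 0.0184
```

carry_out --pt "1.2 -10.3 -1.1 0 0 0 0" --pt "-1.4 -10.2 1.4 0 0 0 0" --pt "-3.9 -8.9 3.7 0 0 0 0" --pt "-5.9 -6.5 5.6 0 0 0 0" --pt "-7.2 -3.4 6.7 0 0 0 0"

```text
clock: 27.5
ee_pos: [0.547, 0.2542, 0.1514]
ee_rot: [-3.135, 0.755, -2.705]
force: [-0.3, 0.3, -0.7]
finger_gap: 0.0184
```

carry_out --pt "-7.6 0.2 7.1 0 0 0 0" --pt "-4 7 3.5 0 0 0 0" --pt "4 7 -4 0 0 0 0" --pt "5 4 -5 0 0 0 0" --pt "0 0 0 0 0 0 0"

```text
clock: 28.0
ee_pos: [0.5405, 0.273, 0.1511]
ee_rot: [-3.135, 0.753, -2.703]
force: [0.1, -0.7, -1.9]
finger_gap: 0.0183
```

```bash
python3 look.py a23
```

```text
tip z 0.0157 rel [ 0.0052 -0.0102] r 0.0115 ang -63.0 clock 28.0 [ 0.0873 -0.6943 -1.9084] gap 0.018326667835220876
```

View pics/za23.png

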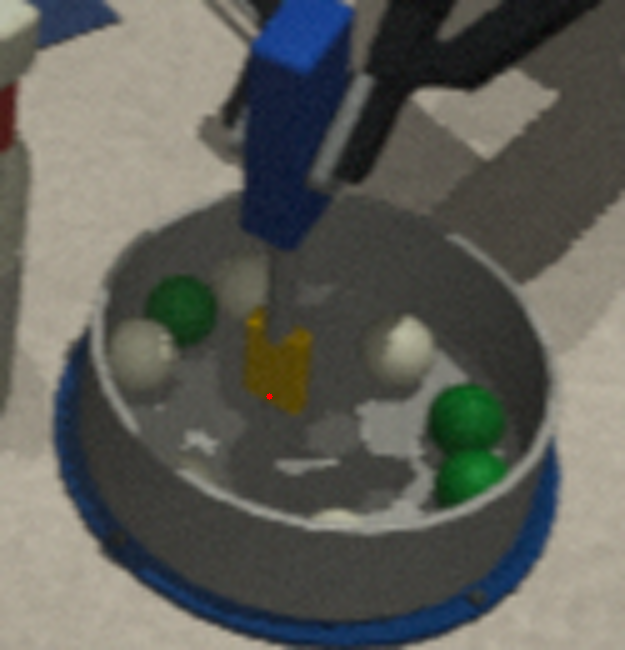

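carry_out --pt "-14 0 -15 0 0 0 0" --pt "-20 0 -21 0 0 0 0" --pt "-20 0 -21 0 0 0 0" --pt "-7 0 -7.5 0 0 0 0" --pt "0 0 0 0 0 0 0"

```text
clock: 28.55
ee_pos: [0.543, 0.2736, 0.2433]
ee_rot: [-3.134, 0.759, -2.703]
force: [0.3, 0.7, -0.6]
finger_gap: 0.0181
```

```bash
python3 look.py a24; python3 - <<'E'
from plan import *
p,R=plan([.4765,0,.243],down(180,-43),0,smax=36)
E
```

```text
tip z 0.1076 rel [ 0.0085 -0.0094] r 0.0126 ang -48.0 clock 28.55 [ 0.3298  0.7471 -0.601 ] gap 0.01813052401643672
n 8 rot [16.8  0.3 18.3] from [0.5419 0.2733 0.2407]
[[15.7,-27.6,-15.0,2.1,0.04,2.29,0.0],[14.7,-28.7,-14.0,2.1,0.04,2.29,0.0],[13.4,-29.7,-13.0,2.1,0.04,2.29,0.0],[12.3,-30.7,-11.8,2.1,0.04,2.29,0.0],[11.0,-31.6,-10.6,2.1,0.04,2.29,0.0]]
[[9.8,-32.4,-9.5,2.1,0.04,2.29,0.0],[8.4,-33.1,-8.2,2.1,0.04,2.29,0.0],[7.2,-33.7,-7.1,2.1,0.04,2.29,0.0]]
```

carry_out --pt "15.5 -27.5 -15 2.1 0 2.3 0" --pt "14.5 -28.5 -14 2.1 0 2.3 0" --pt "13.5 -29.5 -13 2.1 0 2.3 0" --pt "12.5 -30.5 -12 2.1 0 2.3 0" --pt "11 -31.5 -10.5 2.1 0 2.3 0"

```text
clock: 29.1
ee_pos: [0.499, 0.1025, 0.2388]
ee_rot: [3.141, 0.751, -2.981]
force: [-0.1, 0.1, -1.2]
finger_gap: 0.0184
```

carry_out --pt "10 -32.5 -9.5 2.1 0 2.3 0" --pt "8.5 -33 -8 2.1 0 2.3 0" --pt "7 -33.5 -7 2.1 0 2.3 0" --pt "0 0 0 0 0 0 0" --pt "0 0 0 0 0 0 0"

```text
clock: 29.6
ee_pos: [0.4754, 0.0005, 0.2403]
ee_rot: [3.137, 0.753, 3.136]
force: [0.6, 0.5, -1.0]
finger_gap: 0.0181
```

```bash
python3 look.py a24; python3 - <<'E'
from plan import *
p,R=plan([.580,-.012,.060],down(178.5,35),0)
E
```

```text
tip z 0.1049 rel [-0.0634 -0.267 ] r 0.2745 ang -103.4 clock 29.6 [ 0.6413  0.4913 -1.0381] gap 0.01805939956437557
n 10 rot [ 0.3 78.1  1.5] from [0.4756 0.0012 0.2406]
[[4.7,-1.4,20.3,0.03,7.81,0.15,0.0],[1.9,-1.3,20.8,0.03,7.81,0.15,0.0],[-0.9,-1.4,20.8,0.03,7.81,0.15,0.0],[-3.7,-1.3,20.6,0.03,7.81,0.15,0.0],[-6.5,-1.3,19.8,0.03,7.81,0.15,0.0]]
[[-9.2,-1.3,18.7,0.03,7.81,0.15,0.0],[-11.6,-1.2,17.4,0.03,7.81,0.15,0.0],[-13.9,-1.2,15.6,0.03,7.81,0.15,0.0],[-15.8,-1.2,13.5,0.03,7.81,0.15,0.0],[-17.6,-1.1,11.3,0.03,7.81,0.15,0.0]]
```

View pics/a24.png

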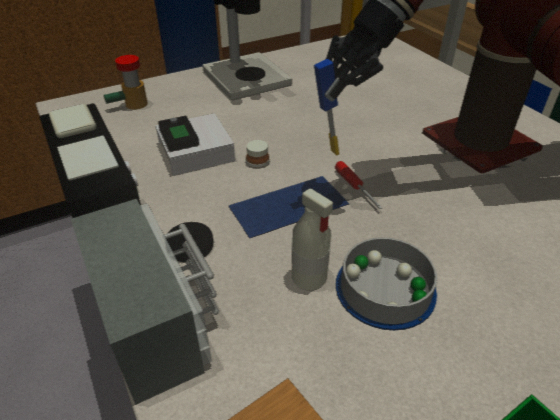

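carry_out --pt "4.5 -1.3 20.5 0 7.8 0.15 0" --pt "2 -1.3 21 0 7.8 0.15 0" --pt "-1 -1.3 21 0 7.8 0.15 0" --pt "-3.5 -1.3 20.5 0 7.8 0.15 0" --pt "-6.5 -1.3 20 0 7.8 0.15 0"

```text
clock: 30.15
ee_pos: [0.5297, -0.0033, 0.1517]
ee_rot: [3.134, 0.077, 3.132]
force: [0.0, 0.2, 0.5]
finger_gap: 0.0183
```

carry_out --pt "-9 -1.3 18.5 0 7.8 0.15 0" --pt "-11.5 -1.3 17.5 0 7.8 0.15 0" --pt "-14 -1.3 15.5 0 7.8 0.15 0" --pt "-16 -1 13.5 0 7.8 0.15 0" --pt "-17.5 -1 11.5 0 7.8 0.15 0"

```text
clock: 30.65
ee_pos: [0.5829, -0.0093, 0.0613]
ee_rot: [3.136, -0.603, 3.123]
force: [1.2, 0.0, -1.4]
finger_gap: 0.0182
```

carry_out --pt "0 0 0 0 0 0 0" --pt "0 0 0 0 0 0 0" --pt "0 0 0 0 0 0 0"

```text
clock: 30.95
ee_pos: [0.5827, -0.0104, 0.0655]
ee_rot: [3.137, -0.594, 3.121]
force: [0.4, 0.2, 0.2]
finger_gap: 0.0183
```

```bash
python3 look.py; python3 - <<'E'
from plan import *
np.set_printoptions(precision=4,suppress=True)
s=manip.observe();R=Ro.from_euler("xyz",s["ee_rot"]);tip=s["ee_pos"]+R.apply(TT);print(s["ee_pos"],s["ee_rot"],tip)
for n in ["side","wrist"]:
  c,_=grab(n,n+"25");u=manip.pinpoint("stirrer_tip",n)[:1];print(n,proj(tip,c),u,manip.pinpoint("stirrer_grip",n)[:1])
plan([.580,-.012,.012],down(178.5,35),0,smax=15)
E
```

```text
tip z 0.0694 rel [-0.0611 -0.2752] r 0.2819 ang -102.5 clock 30.95 [0.3711 0.1759 0.163 ] gap 0.018349702993181363
[ 0.5827 -0.0104  0.0655] [ 3.1369 -0.594   3.121 ] [ 0.4429 -0.0072  0.0694]
side [246.1845 245.5648] [{'uv': [185.6, 208.4], 'conf': 0.55}] [{'uv': [297.7, 226.5], 'conf': 0.8}]
wrist [277.6489  20.2305] [{'uv': [273.6, 22.4], 'conf': 0.83}] [{'uv': [272.9, 312.8], 'conf': 0.84}]
n 4 rot [0.1 1.1 0.2] from [ 0.583  -0.0116  0.0673]
[[-7.1,-0.2,11.9,0.03,0.27,0.04,0.0],[-7.1,-0.1,11.8,0.03,0.27,0.04,0.0],[-7.2,-0.2,11.9,0.03,0.27,0.04,0.0],[-7.3,-0.1,11.7,0.03,0.27,0.04,0.0]]
```

View pics/wrist25.png

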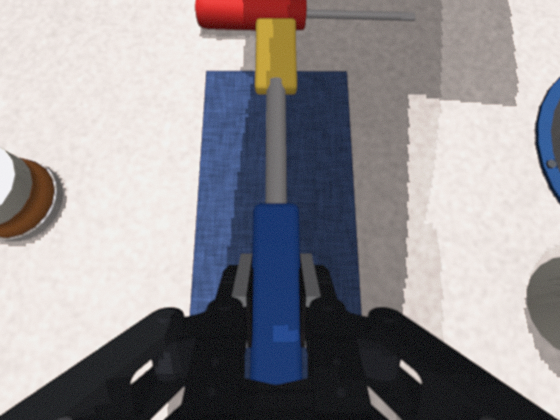

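View pics/side25.png

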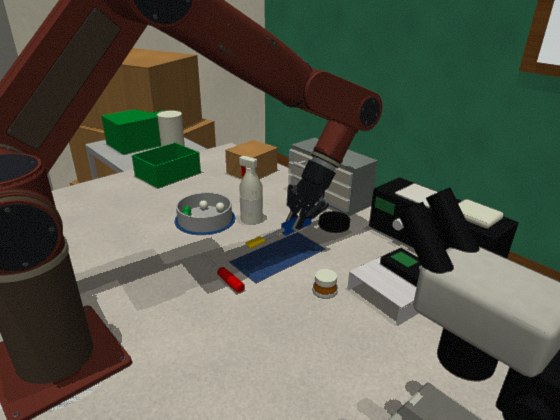

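carry_out --pt "-7.5 0 12 0 0.3 0 0" --pt "-7.5 0 12 0 0.3 0 0" --pt "-6.5 0 10 0 0.2 0 0" --pt "0 0 0 0 0 0 0" --pt "0 0 0 0 0 0 0"

```text
clock: 31.75
ee_pos: [0.5792, -0.0111, 0.0219]
ee_rot: [3.136, -0.615, 3.12]
force: [-0.3, -0.3, -0.9]
finger_gap: 0.0185
```

```bash
python3 - <<'E'
from plan import *
np.set_printoptions(precision=4,suppress=True)
for i in range(3):
  s=manip.observe();print(s["ee_pos"],s["ee_rot"],s["clock"],s["force"]);c,_=grab("wrist","w26")
plan([.580,-.012,.012],down(178.5,35),0,smax=10)
E
```

```text
[ 0.5792 -0.0111  0.0219] [ 3.1362 -0.6155  3.1196] 31.75 [-0.2787 -0.3254 -0.9021]
[ 0.5799 -0.0112  0.0227] [ 3.1364 -0.6139  3.1195] 31.8 [ 0.3388 -0.5283 -1.6536]
[ 0.5803 -0.0113  0.0232] [ 3.1366 -0.6127  3.1193] 31.85 [-0.6797  0.1052 -1.3924]
n 2 rot [ 0.2 -0.1  0.2] from [ 0.5806 -0.0113  0.0236]
[[-3.1,-0.4,4.9,0.08,-0.03,0.09,0.0],[-3.1,-0.4,4.9,0.08,-0.03,0.09,0.0]]
```

carry_out --pt "-3 0 5 0 0 0 0" --pt "-2 0 3 0 0 0 0" --pt "-1 0 1.2 0 0 0 0" --pt "0 0 0 0 0 0 0" --pt "0 0 0 0 0 0 0"

```text
clock: 32.4
ee_pos: [0.5798, -0.0111, 0.0122]
ee_rot: [3.137, -0.613, 3.119]
force: [-0.2, -0.2, -1.3]
finger_gap: 0.0185
```

carry_out --pt "-0.6 0 0.8 0 0 0 0" --pt "0 0 0 0 0 0 0" --pt "0 0 0 0 0 0 0"

```text
clock: 32.7
ee_pos: [0.5798, -0.0112, 0.0113]
ee_rot: [3.137, -0.613, 3.119]
force: [1.1, -1.1, -1.9]
finger_gap: 0.0185
```

carry_out --pt "0 0 0 0 0 0 0.5" --pt "0 0 0 0 0 0 0.5" --pt "0 0 0 0 0 0 0.5" --pt "0 0 -10 0 0 0 0.5" --pt "0 0 -25 0 0 0 0.5"

```text
clock: 33.2
ee_pos: [0.5981, -0.0115, 0.0387]
ee_rot: [3.136, -0.618, 3.12]
force: [0.2, 0.7, 1.1]
finger_gap: 0.0426
```

carry_out --pt "0 0 -40 0 0 0 0.5" --pt "0 0 -40 0 0 0 0.5" --pt "0 0 -20 0 0 0 0.5" --pt "0 0 0 0 0 0 0.5" --pt "0 0 0 0 0 0 0.5"

```text
clock: 33.7
ee_pos: [0.6574, -0.0135, 0.1214]
ee_rot: [3.137, -0.612, 3.119]
force: [0.4, -0.5, -0.6]
finger_gap: 0.0429
```

```bash
python3 - <<'E'
from plan import *
np.set_printoptions(precision=4,suppress=True)
s=manip.observe();print(s["ee_pos"],s["clock"],s["force"])
c,im=grab("wrist","w27");c2,im2=grab("scene","s27");c3,_=grab("side","d27")
z=cv2.resize(im2[225:330,325:450,::-1],None,fx=6,fy=5.7,interpolation=cv2.INTER_CUBIC);cv2.imwrite("pics/z27.png",z)
for n in ["wrist","scene","side"]:
  for q,h in [("stirrer_tip",.018),("stirrer_grip",.018),("mat",.0),("jar",0),("spray",0),("reel",0),("driver",.01)]:
    for d in manip.pinpoint(q,n)[:1]:print(n,q,round(d["conf"],2),d["uv"],toplane(d["uv"],h,cam(n))[:2])
E
```

```text
[ 0.6574 -0.0135  0.1214] 33.7 [ 0.437  -0.5248 -0.62  ]
wrist stirrer_tip 0.88 [277.9, 51.8] [ 0.445  -0.0061]
wrist stirrer_grip 0.65 [501.7, 217.7] [0.6082 0.1673]
wrist mat 0.59 [272.2, 150.8] [ 0.5373 -0.0135]
wrist jar 0.61 [80.9, 139.5] [ 0.5223 -0.1868]
wrist spray 0.76 [500.8, 218.3] [0.6051 0.1793]
wrist driver 0.97 [295.6, 11.6] [0.3908 0.013 ]
scene stirrer_grip 0.78 [261.9, 204.7] [ 0.5982 -0.0171]
scene mat 0.65 [256.8, 160.9] [ 0.5272 -0.1859]
scene jar 0.76 [257.6, 160.6] [ 0.525  -0.1861]
scene spray 0.92 [309.5, 275.7] [0.6031 0.1814]
scene reel 0.89 [190.2, 245.9] [0.7648 0.0074]
scene driver 0.81 [359.0, 190.8] [0.3902 0.0326]
side stirrer_tip 0.72 [249.1, 263.6] [ 0.4472 -0.0112]
side stirrer_grip 0.81 [296.0, 244.1] [ 0.5931 -0.0213]
side mat 0.74 [277.5, 257.0] [ 0.5353 -0.0148]
side jar 0.82 [325.5, 292.0] [ 0.5255 -0.191 ]
side spray 0.86 [249.0, 216.1] [0.6122 0.1996]
side reel 0.8 [334.8, 230.5] [ 0.7444 -0.0205]
side driver 0.86 [221.3, 275.6] [0.3746 0.0018]
```

View pics/w27.png

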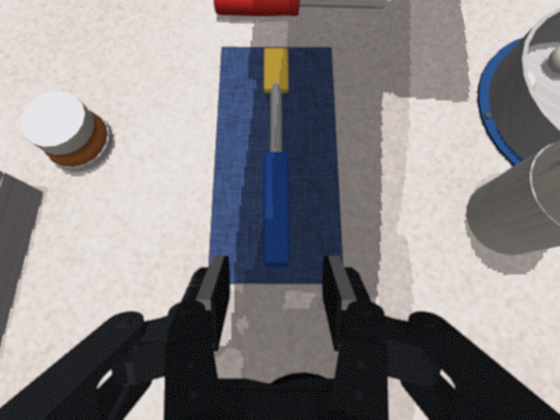

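View pics/s27.png

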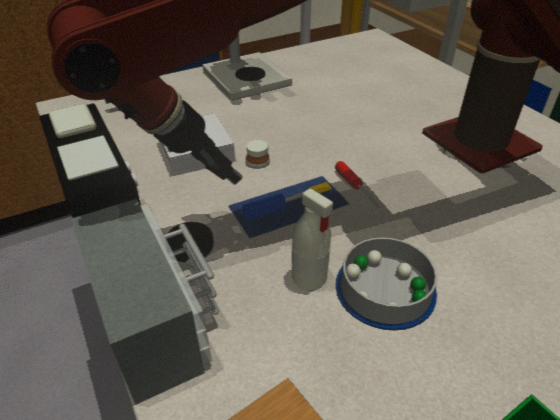

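View pics/d27.png

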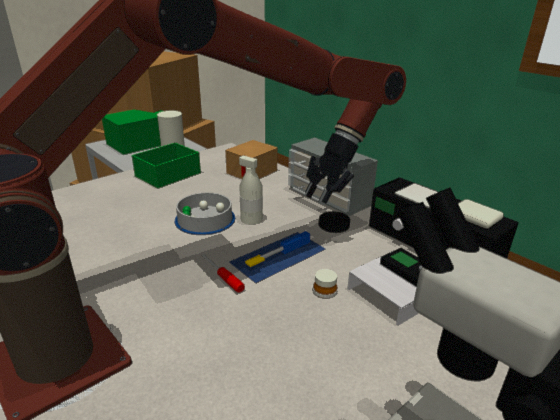

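View pics/z27.png

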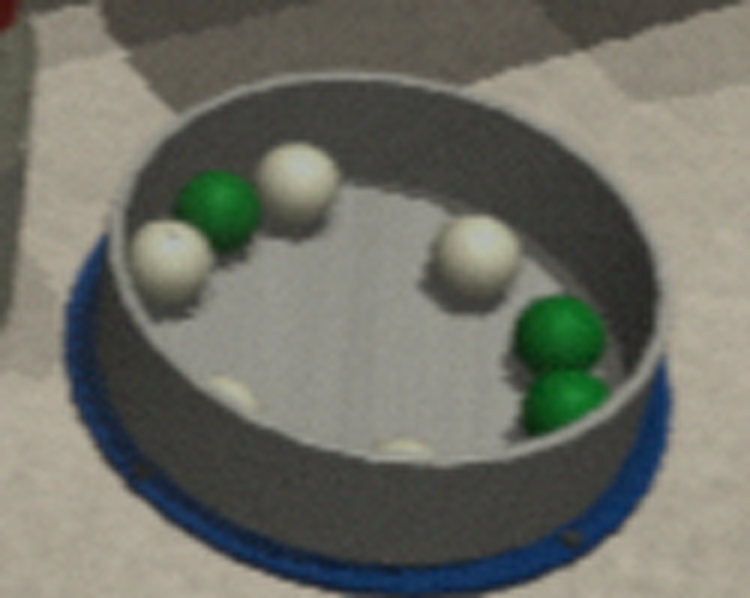

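```bash
python3 -c "
from bench import manip
print(manip.hand_in())"
```

```text
the job is handed in; nothing more can be done
None
```

I pulled the stirrer out by its paddle, laid it on the mat and let go. I then took it by the handle, stirred the pot and laid it back flat on the mat. The job was handed in at about 35 s, of the 72 s allowed. I got no verdict back.

**Stirring:** On the first circle the paddle sat too high and rode up on a green bead, with about 17 N on the wrist after roughly two thirds of a turn. I lifted it clear and set the tip lower, at about 15 mm. I then did more than three clean full turns at a radius of about 30 mm. The forces there stayed near zero.

**Last checks in the pictures:**
- **Stirrer:** it lies flat and released on the mat, its middle about 1 cm or less from the mat's middle.
- **Beads:** all eight are on the pot floor, though two white ones are partly hidden by the near wall. One green bead is across the pot from the other two, about 100 mm apart by eye in the picture, against the 50 mm needed.
- **Jar, reel, bottle and screwdriver:** they look unmoved.
- **Gripper:** it is clear of everything.

**Disagreements:**
- The side camera put the spray bottle and the reel up to about 27 mm from its first readings. The scene camera (and the wrist camera, for the bottle) kept them within a few mm, and both stand as before in the pictures, so I took the side readings as detector error.
- The networks gave two obviously wrong points: the wrist camera's handle point fell on the bottle, and the scene camera's mat point fell on the jar. I ignored both.

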